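# Draw the shim from under the calibration stack and bed it

## Task

Draw the horseshoe shim out from under the calibration stack by its tongue, so that the stack comes down upright, in line and flat on the platen; never lift it or take it down, and do not press hard on the shim. Bed the stack with a light push of 10 to 20 N on the middle of the top weight for half a second, and lay the shim flat inside the empty bay of the shim tray. Leave everything else on the bench, and the spare shims, where they are.

Things in the scene. Friction and masses are not known exactly. Their poses are not given: they have to be found in the camera images.
- platen: Ground steel plate 10 mm thick, fixed and level on four feet that hold its underside 4 to 14 mm above the bench, with a fixed steel centring spigot, 20 mm diameter, rising 14 mm above its top. Origin: on the spigot's axis at the plate's underside; z up. The plate spans x = -220 to +100 mm and y = -105 to +105 mm in its frame; the long free end (-x) lies toward the robot.
- shim: Loose horseshoe brass shim, 6 mm thick, 60 mm wide, 122 mm long, 140 g, flat on the platen under the stack. Origin: underside, mid-slot (starts within 3 mm of the spigot's axis). Two prongs run to x = +34 mm; the 25 mm slot between them, open at +x, closed at x = -14, takes the spigot, so it leaves only along its own -x. A 36 mm wide tongue runs from x = -40 out to -88 mm.
- shim_lip (a point): Foot of the inner face (toward the stack) of the low lip turned up at the tongue's end: (-82, 0, 6) mm of the shim, on the tongue's upper face. Axes as the shim's. The lip is 6 mm thick, 36 mm wide, its top 8 mm above the tongue. At first the tongue points roughly toward the robot and 40 mm of it lies open between cell base and lip.
- cell_base: Lowest of the stack: loose aluminium disc, 84 mm diameter, 18 mm high, 0.3 kg; its 26 mm bore stands over the spigot with 3 mm play all round. Origin: centre of underside. It starts on the shim and has to end flat on the platen, 6 mm lower. It leans up to about 8 degrees away from the tongue as the prongs leave, and is clear once the shim's origin is 76 mm from its own.
- dummy: Second piece: loose aluminium dummy specimen, plain cylinder 50 mm diameter, 44 mm high, about 0.23 kg, standing unregistered on the cell base. Origin: centre of underside.
- stone: Third piece: loose porous stone, pale disc 50 mm diameter, 8 mm thick. Origin: centre of underside.
- load_cap: Fourth piece: loose aluminium load cap, 50 mm diameter, 24 mm high; the weight lies on its boss of 38 mm diameter, so a push on the weight has to stay near its middle. Origin: centre of underside.
- weight: Top of the stack: loose grey disc weight, 100 mm diameter, 12 mm thick, about 0.6 kg, its top 112 mm above the platen's top at first, 106 mm at the end. It overhangs: a gripper upright over the tongue fouls it, one leaning back over the lip by 25 to 40 degrees does not. The stack weighs about 1.3 kg; drawing the shim takes roughly 10 to 25 N. Origin: centre of underside.
- tray: Grey plastic shim tray fixed to the bench on one side of the platen, 172 mm along its x, 212 mm along its y, 13 mm high; walls, floor and mid wall 4 mm thick. The mid wall parts it into two bays side by side in y, each 164 x 102 mm inside. The bay at its -y side holds the spare shims, the one at its +y side is empty. Origin: centre of underside.
- tray_bay (a point): Middle of the empty bay's floor, 4 mm above the bench, 53 mm along +y from the tray's centre. The shim has to lie flat here, lengthwise along the tray's x, either way round.
- ring_board: Fixed wooden board 170 x 200 mm, 16 mm thick, with brass and steel sample rings on four pegs, 91 mm high in all, on the other side of the platen. Origin: centre of underside.
- spare_a: Loose spare horseshoe shim, 8 mm thick, same outline as the shim in use, brass, lying in the tray's other bay. Leave alone.
- spare_b: Loose spare horseshoe shim, 4 mm thick, same outline, brass, lying on spare_a. Leave alone.
- tamper: Loose steel tamper, foot disc 66 mm diameter with an upright stem, 117 mm high, on the bench. Origin: centre of underside. Leave alone.
- beaker: Loose white plastic beaker, 72 mm diameter, 85 mm high, on the bench. Origin: centre of underside. Leave alone.
- perforated: Loose perforated steel disc, 50 mm diameter, 5 mm thick, on the far part of the platen beside the stack. Origin: centre of underside. Leave alone.
- wood_disc: Loose wooden disc, 72 mm diameter, 9 mm thick, on the bench. Origin: centre of underside. Leave alone.
- spanner: Loose open-ended spanner, 150 mm long, lying on the bench. Leave alone.
Mind the look-alikes: they are no part of the job. What is shaped like the shim but black or turquoise is not meant.

How it is judged:
On the way, in this order (a step that is already met when the one before it is completed fails the run):
1. the shim is drawn clear of the stack, which stands upright and seated on the platen (horizontal distance between shim and cell_base above 0.076 m and z of cell_base in the frame of platen below 0.0125 m and horizontal distance between cell_base and platen below 0.004 m and angle between each of cell_base, dummy, stone, load_cap, weight's own z axis and vertical below 0.04 rad and horizontal distance between each of dummy, stone, load_cap, weight and cell_base below 0.008 m), for 0.2 s.
2. the stack, clear of the shim, is bedded with a light push of 8 to 30 N on the weight (all of step 1 and contact force between the fingers and weight between 8 and 30 N), for 0.3 s.
At the end, for the whole second after the job is handed in: The shim lies flat (3 degrees), right way up, in the tray's empty bay, slot middle within 30 mm across and 60 mm along of its middle; cell base down on the platen (2.5 mm), within 4 mm of the spigot's axis; stack upright (2 degrees), pieces within 8 mm of the base's axis; all at rest (z of shim in the frame of tray below 0.008 m and y of shim_lip in the frame of tray_bay between -0.051 and 0.051 m and y of shim in the frame of tray_bay between -0.03 and 0.03 m and x of shim in the frame of tray_bay between -0.06 and 0.06 m and angle between shim's own z axis and vertical below 0.06 rad and z of cell_base in the frame of platen below 0.0125 m and horizontal distance between cell_base and platen below 0.004 m and angle between each of cell_base, dummy, stone, load_cap, weight's own z axis and vertical below 0.04 rad and horizontal distance between each of dummy, stone, load_cap, weight and cell_base below 0.008 m and linear speed of each of cell_base, dummy, stone, load_cap, weight, shim below 0.02 m/s); the robot touches nothing.
It fails at once if the stack topples: one of its pieces leans more than 20 degrees (angle between any of cell_base, dummy, stone, load_cap, weight's own z axis and vertical above 0.35 rad).
It fails at once if a piece of the stack is lifted more than 10 mm above its starting height (z of cell_base in the frame of platen above 0.026 m or z of dummy in the frame of platen above 0.044 m or z of stone in the frame of platen above 0.088 m or z of load_cap in the frame of platen above 0.096 m or z of weight in the frame of platen above 0.12 m).
It fails at once if the shim is pressed or jammed against the platen with more than 70 N (contact force between shim and platen above 70 N).
It fails at once if another loose thing is moved more than 30 mm (distance of any of tamper, beaker, perforated, wood_disc, spanner, spare_a, spare_b from where it was at the start of the episode above 0.03 m).
It fails at once if the weight is pushed with more than 50 N (contact force between the fingers and weight above 50 N).
It also fails if it takes over 72 s, if anything falls off the work surface, if the arm or the gripper's body presses on something with over 40 N, if the wrist force passes 120 N, or if a joint passes its speed limit or range.

## Robot

A 6-joint arm with a two-finger parallel gripper is mounted at the origin on the work surface. World frame = base frame: x ahead of the robot, y to its left, z up, the work surface at z = 0. Lengths are in m, angles in rad, forces in N, time in s.
With the tool pointing down it reaches from about 0.375 to 0.9 m from the base axis. Payload 3.1 kg.
Tool frame: the origin (TCP) lies on the centre line of the jaws, within the pads' length; the fingertips stand 8 mm ahead of it and the grasp point (between the pads) lies 11 mm behind it (robot.tip_extent is the distance from the TCP to the fingertips, in m); y points along the fingers, z is the direction in which the jaws open and shut, and the axes are right-handed (so a half turn about y gives the same grasp; the last joint's range is limited). The gripper opens to 87 mm and grips with 3 to 60 N. Pads are 19 mm wide; open, the fingers measure 117 mm over their backs; the gripper's body (75 mm by 190 mm) begins 51 mm behind the grasp point.
Start: joints at [0.98, 0.527, 1.433, -0, 1.181, -0.178], TCP at [0.251, 0.572, 0.207] pointing down, gripper open.
Joint ranges: [-3.08, 3.08], [-0.75, 2.2], [0.22, 2.44], [-1.43, 4.57], [0, 2.65], [-2.85, 2.85]. Speed limits (rad/s): [2.79, 2.79, 3.14, 3.14, 3.14, 3.14].

## Interface

Orientations are given as a unit quaternion [x, y, z, w].
In Python, from rig import robot gives the robot as it stands.
- The arm moves only by the shell command python3 -m crank 'ROWS' [FORCE]. ROWS is JSON, a list that holds one entry, the list of rows, each a list of 7 numbers: the turn, a rotation vector about the tool's x, y, z in degrees, then the shift along the tool's x, y, z in m, then the opening in per cent of the stroke, from 0 (shut) to 100 (fully open). In form: [[[ax, ay, az, dx, dy, dz, gripper], ...]]. A call has exactly 5 rows; each row shifts and turns the commanded pose from where the row before left it, along the tool's axes as they then stand; what a row does not reach is not made up. A row lasts 1/8 s, in which the tool goes at most 62.5 mm and 10.7 degrees, less where a joint would pass 70% of its speed; a pose out of reach is approached as far as the arm can. A call with a gripper value outside its range is refused whole. The fingers move at their own pace and stop on an object; FORCE is the grip in N (left out, the last holds). Time passes only in rows, so rows that do not move let the fingers close, or fill a call up. It gives the time, the measured TCP pose, the force and the opening at its end, in the units of the state.
- robot.get_obs(): the state, without advancing time (a new reading comes with each control period).
- robot.camera(name): name is "side" or "top" or "wrist"; returns a dict with "img" (384x512x3 uint8, red, green, blue), "K" (3x3 intrinsics, pixels), "R" (3x3) and "t" (3): a world point X has camera coordinates R X + t; the wrist camera has in their place "T_tool_cam" (4x4, takes a point from camera to tool coordinates, whose origin is the TCP and whose axes are the tool frame's). Camera axes: x right, y down, z forward; pixel columns grow to the right and rows downward; lengths in m; the calibration is good to about 2 mm. A picture is of the moment at which its call begins: read the wrist's pose just before it. There is no depth.
- robot.hand_in(): hands the job in, once; it reports no verdict.
Trained networks look in a picture, given as the dict that the camera call returned (one of the last four; its "shot" number tells which), for a name from the list of things; names that differ only in an ending like _2 or _b are one class to them, and where a whole thing is asked for, a point or a joint stands for the part that bears it (a point fixed in the world has none). Each returns a list of dicts, best first, with "conf" (0 to 1); they miss things now and then, are a little off and sometimes report something else, mostly with a low value. They report only what shows in the picture. A call takes as long as a camera call. They do not tell look-alikes from the thing itself.
- robot.spot_in(picture, thing): "at" ([row, column] in pixels, amid what is visible of it).
The state is a dict: "time": time; "q": joint angles; "joint_velocities": joint speeds; "joint_torque": joint torques, N m; "position": TCP position; "tool_rot": TCP orientation; "ft_force": force on the tool from outside, world axes, zero at the start; "moment": the same for the moment, N m; "grip_width": finger opening in m.
Only numpy, scipy, OpenCV 4.12 (cv2) and the standard library are available. Lean on these libraries where they do the work, as an engineer would, in place of code of your own. Each camera call takes 0.05 s, during which the arm holds its last target.

## Working session

There is one attempt and no reset: what is moved stays moved. The work goes in short steps, Python scripts to look and compute and a shell command to move; the robot and the scene stay as the last step left them, time stands still between calls to the robot, and variables do not carry over. Pictures are saved under pics/ and viewed, and the job is handed in when it is done.

```bash
ls; mkdir -p pics
cat > h.py <<'E'
import numpy as np, cv2
from rig import robot
from scipy.spatial.transform import Rotation as Rn
def shot(n,f):
    o=robot.get_obs(); c=robot.camera(n); cv2.imwrite('pics/'+f,c['img'][:,:,::-1]); c['obs']=o
    return c
def pose(c):
    if 'R' in c: return np.array(c['R']),np.array(c['t'])
    o=c['obs'];T=np.eye(4);T[:3,:3]=Rn.from_quat(o['tool_rot']).as_matrix();T[:3,3]=o['position']
    W=np.linalg.inv(T@np.array(c['T_tool_cam'])); return W[:3,:3],W[:3,3]
def back(c,rc,z):
    R,t=pose(c); d=R.T@np.linalg.solve(np.array(c['K']),[rc[1],rc[0],1.]); o=-R.T@t
    return o+d*(z-o[2])/d[2]
def proj(c,X):
    R,t=pose(c); p=np.array(c['K'])@(R@np.array(X)+t); return p[1]/p[2],p[0]/p[2]
E
python3 - <<'E'
from h import *
np.set_printoptions(precision=4,suppress=True)
o=robot.get_obs(); print({k:np.round(v,4) for k,v in o.items()}, robot.tip_extent)
print(Rn.from_quat(o['tool_rot']).as_matrix())
for n in ['top','side']:
    c=shot(n,n+'0.png')
    for th in ['platen','shim','shim_lip','cell_base','weight','tray','tray_bay','ring_board','tamper','beaker','perforated','wood_disc','spanner']:
        r=robot.spot_in(c,th); print(n,th,[(np.round(a['at'],1),round(a['conf'],2)) for a in r[:3]])
    R,t=pose(c);print('cam',-R.T@t, R[2])
E
```

```text
pics
{'time': np.float64(0.0), 'q': array([ 0.9795,  0.5285,  1.4339, -0.    ,  1.1814, -0.1785]), 'joint_velocities': array([-0.0006, -0.0002,  0.0006, -0.0012,  0.0001, -0.0012]), 'joint_torque': array([ -0.0011, -44.0047, -17.6584,   0.0632,   0.0583,  -0.0002]), 'position': array([0.2503, 0.5719, 0.2061]), 'tool_rot': array([ 0.6928, -0.1452,  0.1446, -0.6914]), 'ft_force': array([ 0.2301,  0.1312, -0.629 ]), 'moment': array([0.0075, 0.0266, 0.0038]), 'grip_width': np.float64(0.0871)} 0.008
[[ 0.916  -0.0012  0.4012]
 [-0.4012 -0.0018  0.916 ]
 [-0.0004 -1.     -0.0021]]
top platen [(array([199.5, 269.6]), 0.89)]
top shim [(array([278.5, 368.6]), 0.75), (array([188.6, 271.7]), 0.7), (array([123. , 226.9]), 0.63)]
top shim_lip [(array([124.4, 225.7]), 0.64), (array([280.1, 372.7]), 0.64), (array([188.1, 269.3]), 0.53)]
top cell_base [(array([184.7, 271.5]), 0.37)]
top weight [(array([167.5, 273.4]), 0.79)]
top tray [(array([202.3, 160.2]), 0.72)]
top tray_bay [(array([203.3, 157.9]), 0.74), (array([259.9, 188.6]), 0.57)]
top ring_board [(array([201.4, 357.6]), 0.84), (array([201.7
[... 631 characters left out ...]
([203.9, 227.6]), 0.52), (array([304.6, 264.4]), 0.46)]
side weight [(array([174.2, 225.5]), 0.83), (array([206.6, 248.4]), 0.31)]
side tray [(array([338.1, 239.2]), 0.88), (array([187. , 214.5]), 0.72)]
side tray_bay [(array([338.3, 238.8]), 0.7), (array([160.1, 218.4]), 0.43)]
side ring_board [(array([154. , 269.5]), 0.83)]
side tamper [(array([157.9, 214.8]), 0.66)]
side beaker [(array([289.5, 156.2]), 0.6), (array([308.5, 261.6]), 0.39)]
side perforated [(array([337.9, 237.5]), 0.29), (array([176.6, 224.8]), 0.23)]
side wood_disc [(array([184.9, 333.2]), 0.77)]
side spanner [(array([300.8, 335.5]), 0.67), (array([158.9, 216.7]), 0.17)]
cam [0.4221 0.7566 0.7017] [ 0.13   -0.7878 -0.602 ]
```

View pics/top0.png

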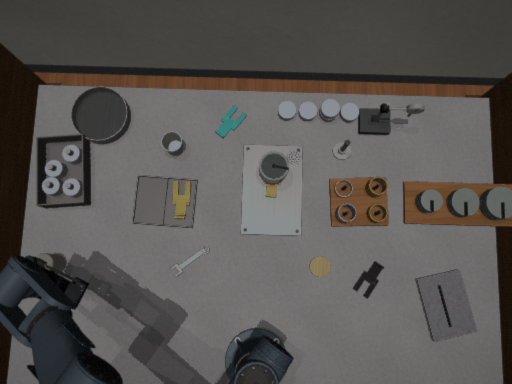

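View pics/side0.png

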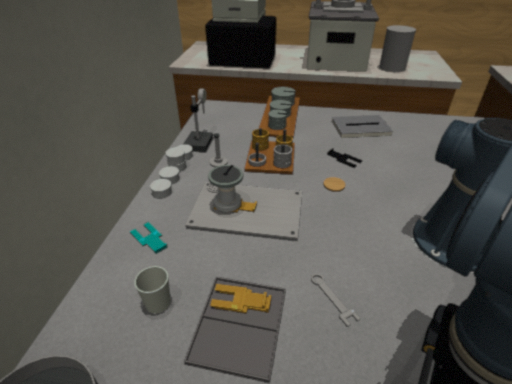

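The top view (image up = +x, left = +y) shows the platen at about (190,272), with the brass tongue at (190,271). The tray is at (202,165): its right bay holds the spares and its left bay is empty. The wooden disc, spanner and the black and turquoise look-alikes are all clear of the working area. Next I'll zoom in and measure.

Run:
```python
from h import *
im=cv2.imread('pics/top0.png')
a=cv2.resize(im[135:245,225:315],None,fx=6,fy=6,interpolation=cv2.INTER_CUBIC)[:600]; cv2.imwrite('pics/top0z.png',cv2.resize(im[138:238,225:315],None,fx=6,fy=6,interpolation=cv2.INTER_CUBIC))
cv2.imwrite('pics/top0t.png',cv2.resize(im[165:240,120:210],None,fx=6,fy=6,interpolation=cv2.INTER_CUBIC))
im=cv2.imread('pics/side0.png')
cv2.imwrite('pics/side0z.png',cv2.resize(im[155:245,180:310],None,fx=6,fy=6,interpolation=cv2.INTER_CUBIC))
```

```text
(no output)
```

View pics/top0z.png

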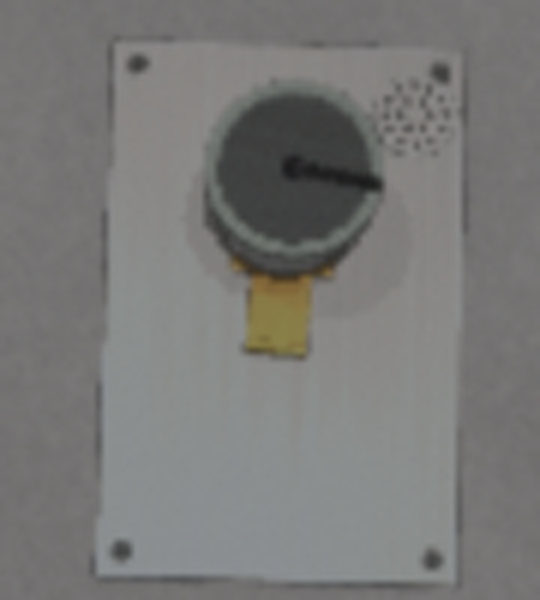

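View pics/top0t.png

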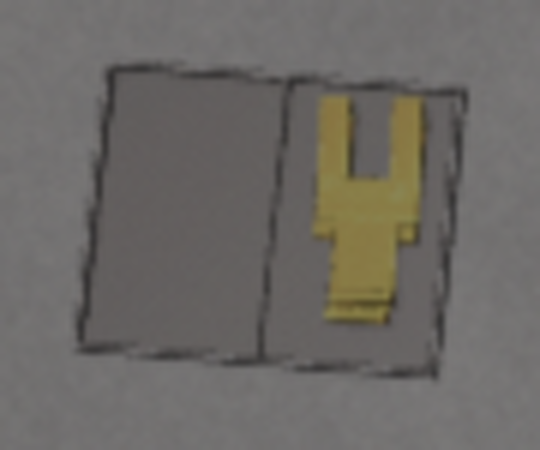

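View pics/side0z.png

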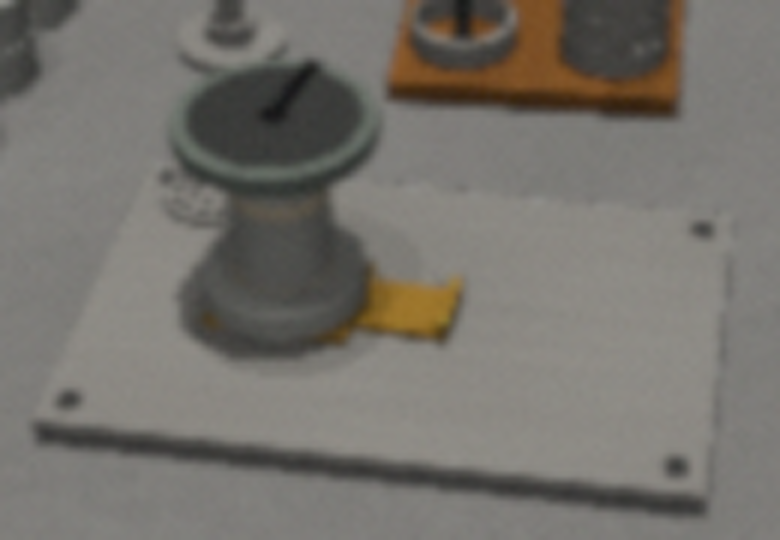

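Run:
```python
from h import *
np.set_printoptions(precision=4,suppress=True)
t=shot('top','t1.png'); s=shot('side','s1.png')
f=lambda p,o:[(p[1]+.5)/6-.5+o[1],(p[0]+.5)/6-.5+o[0]]
P=[f(p,(225,138)) for p in [(115,40),(462,48),(97,577),(457,584)]]
# side: order TL(far+y)=?, use +y near edge: BL(+y,-x)=(705,497-?) 
S={'TL':f((38,425),(180,155)),'BR':f((728,225),(180,155)),'BL':f((707,492),(180,155))}
loc=np.array([[100,105],[100,-105],[-220,105],[-220,-105]])/1e3
for z in [.014,.019,.024]:
    W=np.array([back(t,p,z)[:2] for p in P])
    yaw=np.mean([np.arctan2(*(W[i]-W[j])[::-1]) for i,j in [(0,2),(1,3)]])
    Rm=np.array([[np.cos(yaw),-np.sin(yaw)],[np.sin(yaw),np.cos(yaw)]])
    o=(W-loc@Rm.T).mean(0)
    print(z,W.ravel(),'yaw',np.degrees(yaw),'o',o,'len',np.linalg.norm(W[0]-W[2]),np.linalg.norm(W[0]-W[1]))
    for k,i in [('TL',0),('BR',3),('BL',2)]:
        print(k,np.array(S[k])-np.array(proj(s,[*W[i],z])),'x-side',back(s,S[k],z))
    lp=[f(p,(225,138)) for p in [(243,350),(307,356),(250,276),(311,278)]]
    print('tongue end', [back(t,p,z+.014) for p in lp[:2]],[back(t,p,z+.006) for p in lp[2:]])
    print('weight', back(t,f((294,165),(225,138)),z+.112))
Tr=[f(p,(120,165)) for p in [(110,68),(466,92),(80,350),(436,376)]]
W=np.array([back(t,p,.013)[:2] for p in Tr]); print('tray',W,W.mean(0)); e=W[0]-W[2]+W[1]-W[3]; ey=W[0]-W[1]+W[2]-W[3]
print(np.degrees(np.arctan2(e[1],e[0])),np.degrees(np.arctan2(-ey[0],ey[1])),np.linalg.norm(e)/2,np.linalg.norm(ey)/2)
```

```text
0.014 [ 0.7416  0.0658  0.7429 -0.141   0.4217  0.0654  0.4237 -0.1428] yaw 0.20000375861096262 o [ 0.6425 -0.038 ] len 0.319955233611048 0.20682834843328107
TL [0.8817 1.76  ] x-side [0.7355 0.0685 0.014 ]
BR [1.2351 0.2253] x-side [ 0.4226 -0.1365  0.014 ]
BL [-0.501   0.4594] x-side [0.4206 0.0633 0.014 ]
tongue end [array([ 0.5548, -0.0153,  0.028 ]), array([ 0.5523, -0.0525,  0.028 ])] [array([ 0.6   , -0.0183,  0.02  ]), array([ 0.5999, -0.054 ,  0.02  ])]
weight [ 0.6432 -0.0393  0.126 ]
0.019 [ 0.7403  0.0656  0.7416 -0.1406  0.4213  0.0652  0.4233 -0.1424] yaw 0.2000037586109587 o [ 0.6416 -0.0378] len 0.3189650322926738 0.2061882535644322
TL [2.1679 1.4982] x-side [0.7333 0.0735 0.019 ]
BR [ 2.3787 -0.0021] x-side [ 0.4226 -0.13    0.019 ]
BL [0.8412 0.1928] x-side [0.4206 0.0683 0.019 ]
tongue end [array([ 0.554 , -0.0152,  0.033 ]), array([ 0.5515, -0.0523,  0.033 ])] [array([ 0.5991, -0.0182,  0.025 ]), array([ 0.599 , -0.0539,  0.025 ])]
weight [ 0.6421 -0.0392  0.131 ]
0.024 [ 0.7389  0.0654  0.7402 -0.1401  0.4209  0.065   0.4229 -0.1419] yaw 0.20000375861096115 o [ 0.6407 -0.0377] len 0.3179748309742998 0.20554815869558332
TL [3.4619 1.2348] x-side [0.731  0.0785 0.024 ]
BR [ 3.5293 -0.231 ] x-side [ 0.4226 -0.1235  0.024 ]
BL [ 2.1916 -0.0755] x-side [0.4206 0.0734 0.024 ]
tongue end [array([ 0.5532, -0.0151,  0.038 ]), array([ 0.5508, -0.0521,  0.038 ])] [array([ 0.5982, -0.0181,  0.03  ]), array([ 0.598 , -0.0537,  0.03  ])]
weight [ 0.6409 -0.039   0.136 ]
tray [[0.6154 0.4358]
 [0.6073 0.2256]
 [0.4485 0.4416]
 [0.4394 0.2347]] [0.5277 0.3344]
-2.5650807724398494 -2.3667248996613006 0.16752855361536056 0.20873578665276235
```

```bash
python3 -m crank '[[[0,-10.35,0,0,0,0,8],[0,-10.35,0,0,0,0,8],[0,0,0,0.026,-0.003,-0.054,8],[0,0,0,0.026,-0.003,-0.054,8],[0,0,0,0.026,-0.003,-0.054,8]]]' 
python3 -m crank '[[[0,0,0,0.026,-0.003,-0.054,8],[0,0,0,0.026,-0.003,-0.054,8],[0,0,0,0.026,-0.003,-0.054,8],[0,0,0,0.026,-0.003,-0.054,8],[0,0,0,0.026,-0.003,-0.054,8]]]'
python3 -m crank '[[[0,0,0,0.026,-0.003,-0.054,8],[0,0,0,0.026,-0.003,-0.054,8],[0,0,0,0.026,-0.003,-0.054,8],[0,0,-10,0,0,0,8],[0,0,-10,0,0,0,8]]]'
cat >> h.py <<'E'
def to(pos,yaw,lean,n=''):
    "print remaining shift/turn in current tool axes; yaw of tool x deg, lean deg (body back along -x tool)"
    o=robot.get_obs(); R=Rn.from_quat(o['tool_rot'])
    G=Rn.from_euler('z',yaw,degrees=True)*Rn.from_matrix(np.array([[1,0,0],[0,0,1],[0,-1,0]]).astype(float))*Rn.from_euler('z',-lean,degrees=True)
    p=np.array(o['position'])
    print(n,'t',round(float(o['time']),2),'pos',p.round(4),'turn',(R.inv()*G).as_rotvec(degrees=True).round(2),'shift',R.inv().apply(np.array(pos)-p).round(4),'shiftInGoal',G.inv().apply(np.array(pos)-p).round(4),'F',np.round(o['ft_force'],1),'w',round(float(o['grip_width']),4))
E
python3 - <<'E'
from h import *
to([.53,-.035,.17],-3,30)
c=shot('wrist','w1.png')
for th in ['shim','shim_lip']: print(th,robot.spot_in(c,th))
for z in (.014,.019): print(proj(c,[.553,-.034,z+.014]))
E
```

```text
time: 2.12
position: [0.3208, 0.4053, 0.2162]
tool_rot: [-0.707, 0.018, -0.018, 0.707]
ft_force: [0.8, 0.3, 0.1]
grip_width: 0.0448
time: 2.75
position: [0.437, 0.1285, 0.2315]
tool_rot: [-0.707, 0.018, -0.019, 0.707]
ft_force: [1.8, 0.8, 0.6]
grip_width: 0.0076
time: 3.38
position: [0.5069, -0.037, 0.2405]
tool_rot: [0.699, 0.106, 0.144, -0.692]
ft_force: [0.6, 0.3, 0.5]
grip_width: 0.0068
 t 3.38 pos [ 0.5069 -0.037   0.2405] turn [ 0.09 -0.05 -9.64] shift [-0.003   0.0741  0.0033] shiftInGoal [-0.0154  0.0726  0.0032] F [0.6 0.3 0.5] w 0.0068
shim [{'at': [156.8, 262.7], 'conf': 0.63}, {'at': [217.8, 217.0], 'conf': 0.45}, {'at': [234.7, 120.3], 'conf': 0.18}]
shim_lip [{'at': [153.1, 263.9], 'conf': 0.76}]
(np.float64(139.38489607826668), np.float64(265.4684136547738))
(np.float64(141.1816973414636), np.float64(265.51342228925387))
```

View pics/w1.png

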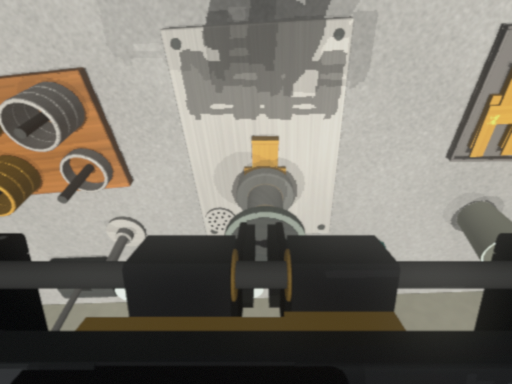

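```bash
python3 -m crank '[[[0,0,-9.64,0,0,0,8],[0,0,0,-0.02,0.035,0,8],[0,0,0,-0.02,0.035,0.003,8],[0,0,0,-0.009,0.025,0,8],[0,0,0,0,0,0,8]]]'
python3 - <<'E'
from h import *
to([.53,-.035,.12],-3,30)
c=shot('wrist','w2.png'); R,t=pose(c); print('cam',-R.T@t)
for th in ['shim','shim_lip']: print(th,robot.spot_in(c,th))
for z in (.014,.019): print([np.round(proj(c,[.553,y,z+.014]),1) for y in (-.016,-.052)])
E
```

```text
time: 4.15
position: [0.5193, -0.0297, 0.1524]
tool_rot: [0.686, 0.164, 0.196, -0.681]
ft_force: [-0.1, -0.5, 0.2]
grip_width: 0.0069
 t 4.15 pos [ 0.5193 -0.0297  0.1524] turn [-0.45  0.16 -0.5 ] shift [-0.0065  0.0336 -0.005 ] shiftInGoal [-0.0068  0.0335 -0.0048] F [-0.1 -0.5  0.2] w 0.0069
cam [ 0.36336988 -0.02350172  0.26912906]
shim [{'at': [162.3, 253.7], 'conf': 0.57}, {'at': [249.9, 391.5], 'conf': 0.42}, {'at': [224.1, 495.7], 'conf': 0.37}]
shim_lip [{'at': [161.7, 256.5], 'conf': 0.95}, {'at': [158.2, 28.2], 'conf': 0.41}, {'at': [250.4, 390.2], 'conf': 0.37}]
[array([148.5, 275.6]), array([150. , 240.2])]
[array([151.6, 275.8]), array([153.1, 240. ])]
```

View pics/w2.png

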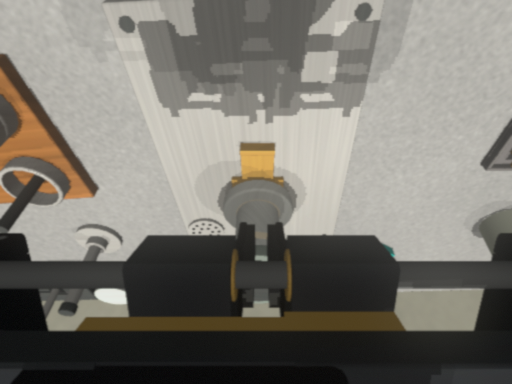

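Run:
```python
from h import *
im=cv2.imread('pics/w2.png')
cv2.imwrite('pics/w2z.png',cv2.resize(im[130:200,210:310],None,fx=8,fy=8,interpolation=cv2.INTER_CUBIC))
```

```text
(no output)
```

View pics/w2z.png

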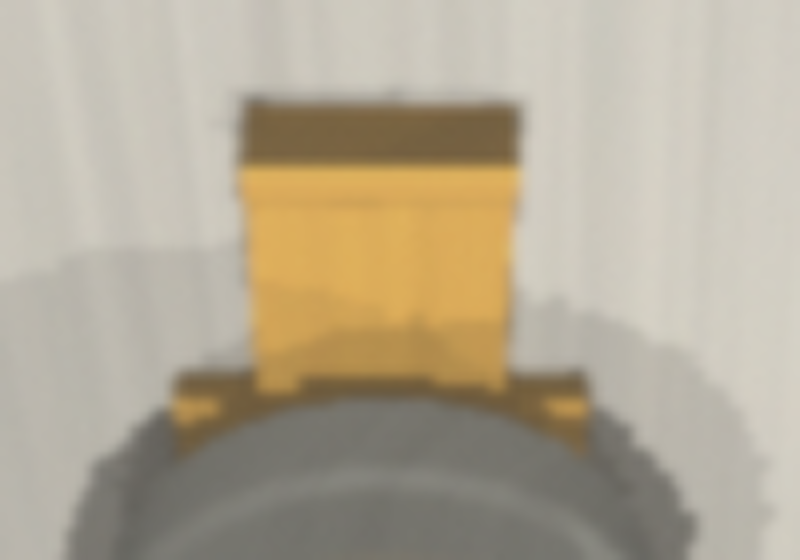

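Run:
```python
from h import *
from scipy.optimize import least_squares
o=robot.get_obs()
c=robot.camera('wrist'); c['obs']=o; t=robot.camera('top')
print(np.round(o['position'],4))
f=lambda p,o,s:np.array([(p[1]+.5)/s-.5+o[1],(p[0]+.5)/s-.5+o[0]])
# local shim points (x,y,z above platen)
obs=[(c,(-88,-18,0),f((245,102),(210,130),8)),(c,(-88,18,0),f((518,102),(210,130),8)),(c,(-88,-18,14),f((240,166),(210,130),8)),(c,(-88,18,14),f((521,166),(210,130),8)),
(c,(-40,-30,0),f((175,375),(210,130),8)),(c,(-40,30,0),f((588,375),(210,130),8))]
top=[(t,(-88,18,14),f((243,350),(225,138),6)),(t,(-88,-18,14),f((307,356),(225,138),6))]
for use in (obs,obs+top):
    def res(v):
        x,y,a,z=v; r=[]
        for cc,l,p in use:
            l=np.array(l)/1e3; X=[x+l[0]*np.cos(a)-l[1]*np.sin(a),y+l[0]*np.sin(a)+l[1]*np.cos(a),z+l[2]]
            r+=list(np.array(proj(cc,X))-p)
        return np.array(r)
    s=least_squares(res,[.641,-.038,0,.016]); print(s.x,np.degrees(s.x[2]),res(s.x).reshape(-1,2).round(1).tolist(), np.sqrt(np.diag(np.linalg.inv(s.jac.T@s.jac))).round(4))
```

```text
[ 0.5178 -0.0298  0.1539]
[ 0.63912202 -0.03969836 -0.05253372  0.01838485] -3.0099604900806214 [[-0.0, -0.3], [0.1, 0.2], [0.4, -0.3], [0.5, 0.3], [-0.6, -0.1], [-0.5, 0.2]] [0.0034 0.0012 0.0156 0.0041]
[ 0.64018036 -0.03979069 -0.05348023  0.01711724] -3.06419134006637 [[0.0, -0.1], [0.1, 0.1], [0.5, -0.1], [0.6, 0.3], [-0.7, 0.1], [-0.6, 0.1], [0.3, 0.5], [0.1, 0.2]] [0.0023 0.0012 0.0155 0.0029]
```

Run:
```python
from h import *
o=robot.get_obs(); print(np.round(o['tool_rot'],4),np.round(o['position'],4))
c=shot('wrist','w3.png')
im=cv2.imread('pics/w3.png')
cv2.imwrite('pics/w3z.png',cv2.resize(im[130:200,210:310],None,fx=8,fy=8,interpolation=cv2.INTER_CUBIC))
```

```text
[ 0.6866  0.1639  0.197  -0.6804] [ 0.5169 -0.0298  0.154 ]
```

View pics/w3z.png

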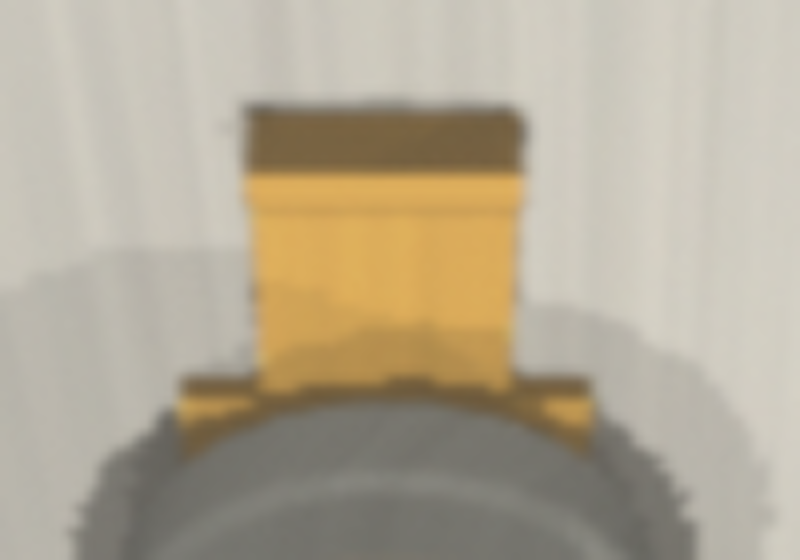

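Run:
```python
from h import *
from scipy.optimize import least_squares
o=robot.get_obs()
c=robot.camera('wrist'); c['obs']=o; t=robot.camera('top'); print(np.round(o['position'],4))
f=lambda p,o,s:np.array([(p[1]+.5)/s-.5+o[1],(p[0]+.5)/s-.5+o[0]])
obs=[(c,(-88,-18,0),f((248,106),(210,130),8)),(c,(-88,18,0),f((521,106),(210,130),8)),(c,(-88,-18,14),f((245,173),(210,130),8)),(c,(-88,18,14),f((524,173),(210,130),8)),
(c,(-40,-30,0),f((181,380),(210,130),8)),(c,(-40,30,0),f((590,380),(210,130),8)),(c,(-40,-30,6),f((179,397),(210,130),8)),(c,(-40,30,6),f((593,397),(210,130),8))]
top=[(t,(-88,18,14),f((243,350),(225,138),6)),(t,(-88,-18,14),f((307,356),(225,138),6))]
for use in (obs,obs+top):
    def res(v):
        x,y,a,z=v; r=[]
        for cc,l,p in use:
            l=np.array(l)/1e3; X=[x+l[0]*np.cos(a)-l[1]*np.sin(a),y+l[0]*np.sin(a)+l[1]*np.cos(a),z+l[2]]
            r+=list(np.array(proj(cc,X))-p)
        return np.array(r)
    s=least_squares(res,[.641,-.038,0,.016]); print(s.x,np.degrees(s.x[2]),res(s.x).reshape(-1,2).round(1).tolist())
```

```text
[ 0.5166 -0.0298  0.1539]
[ 0.64067564 -0.03945406 -0.05223393  0.01586349] -2.992783862386782 [[0.2, -0.0], [0.2, 0.0], [0.2, -0.2], [0.2, 0.2], [-0.9, -0.1], [-0.9, 0.1], [0.5, -0.1], [0.5, 0.1]]
[ 0.64090528 -0.03949011 -0.05295706  0.01559861] -3.034216024508028 [[0.2, 0.1], [0.2, 0.1], [0.2, -0.2], [0.2, 0.2], [-1.0, -0.0], [-0.9, 0.1], [0.5, -0.1], [0.5, 0.0], [0.2, 0.5], [0.0, 0.1]]
```

Run:
```python
from h import *
to([.5721,-.0359,.08],-3,30)
```

```text
t 4.55 pos [ 0.5161 -0.0298  0.1537] turn [-0.29  0.08 -0.49] shift [ 0.0126  0.0918 -0.0036] shiftInGoal [ 0.0119  0.0919 -0.0032] F [ 0.1 -0.3  0.1] w 0.0069
```

```bash
python3 -m crank '[[[-0.3,0,-0.5,0.003,0.03,-0.001,8],[0,0,0,0.003,0.03,-0.001,8],[0,0,0,0.006,0.03,-0.001,8],[0,0,0,0,0,0,8],[0,0,0,0,0,0,8]]]'
python3 - <<'E'
from h import *
to([.5721,-.0359,.036],-3,30)
E
```

```text
time: 5.18
position: [0.5787, -0.0319, 0.0971]
tool_rot: [0.693, 0.152, 0.191, -0.679]
ft_force: [0.1, -0.3, -0.8]
grip_width: 0.0069
 t 5.17 pos [ 0.5787 -0.0319  0.0971] turn [ 0.45 -0.11 -1.88] shift [-0.0344  0.0509 -0.004 ] shiftInGoal [-0.0361  0.0497 -0.0043] F [ 0.1 -0.3 -0.8] w 0.0069
```

```bash
python3 -m crank '[[[0,0,0,0,0,0,8],[0,0,0,0,0,0,8],[0,0,0,0,0,0,8],[0,0,0,0,0,0,8],[0,0,0,0,0,0,8]]]'
python3 - <<'E'
from h import *
to([.5721,-.0359,.036],-3,30); print(robot.get_obs()['joint_velocities'].round(3))
E
```

```text
time: 5.8
position: [0.5797, -0.0322, 0.0968]
tool_rot: [0.693, 0.152, 0.191, -0.678]
ft_force: [0.4, 0.1, -0.1]
grip_width: 0.007
 t 5.8 pos [ 0.5797 -0.0322  0.0968] turn [ 0.47 -0.11 -1.84] shift [-0.0352  0.0501 -0.0037] shiftInGoal [-0.0368  0.049  -0.0041] F [ 0.4  0.1 -0.1] w 0.007
[ 0.001  0.002 -0.001  0.001  0.    -0.   ]
```

```bash
python3 -m crank '[[[0.4,0,-1.8,-0.012,0.009,-0.002,8],[0,0,0,-0.012,0.012,-0.002,8],[0,0,0,-0.006,0.008,0,8],[0,0,0,0,0,0,8],[0,0,0,0,0,0,8]]]'
python3 - <<'E'
from h import *
to([.5721,-.0359,.036],-3,30)
c=shot('wrist','w4.png')
E
```

```text
time: 6.42
position: [0.583, -0.0311, 0.0805]
tool_rot: [0.695, 0.145, 0.187, -0.678]
ft_force: [1.2, -1.1, 0.2]
grip_width: 0.0072
 t 6.42 pos [ 0.583  -0.0311  0.0805] turn [ 0.77 -0.31 -2.8 ] shift [-0.0298  0.0348 -0.005 ] shiftInGoal [-0.0315  0.0332 -0.0053] F [ 1.2 -1.1  0.2] w 0.0072
```

View pics/w4.png

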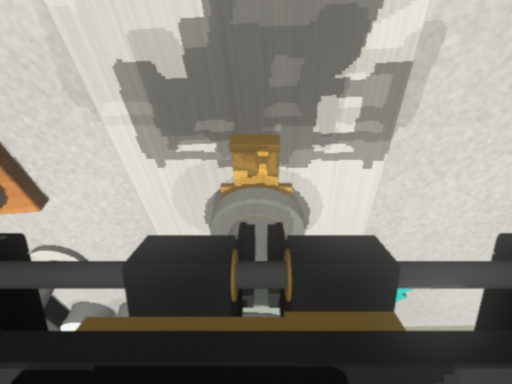

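Run:
```python
from h import *
o=robot.get_obs(); print(o['q'].round(3), o['time'], o['joint_torque'].round(1), o['ft_force'].round(1), o['moment'].round(2))
```

```text
[-0.301  0.59   2.031  1.07   0.113 -2.854] 6.475 [  0.  -35.8  -6.9   0.2  -0.5  -0. ] [ 1.4  0.5 -0.2] [0.05 0.32 0.04]
```

Joint 6 is at its limit because a 27-30° lean sits close to the wrist singularity. I'll back off and use a gentler lean instead, gripping the lip and tongue end by the sides from beyond the lip. That clears the weight.

```bash
python3 -m crank '[[[0,0,1,-0.008,-0.03,0,8],[0,0,3,-0.008,-0.03,0,8],[0,0,4,0,-0.02,0,60],[0,0,4,0,0,0,60],[0,0,3,0,0,0,60]]]'
python3 - <<'E'
from h import *
to([.5509,-.0348,.08],-3,12); print(robot.get_obs()['q'].round(3))
E
```

```text
time: 7.1
position: [0.5481, -0.0251, 0.1335]
tool_rot: [0.704, 0.065, 0.105, -0.699]
ft_force: [0.8, 0.2, 0.4]
grip_width: 0.029
 t 7.1 pos [ 0.5481 -0.0251  0.1335] turn [ 0.02 -0.27  1.86] shift [-0.0096  0.0528 -0.0096] shiftInGoal [-0.0079  0.053  -0.0096] F [0.8 0.2 0.4] w 0.029
[-0.282  0.458  1.892  0.102  0.558 -1.876]
```

```bash
python3 -m crank '[[[0,-0.3,1.9,-0.004,0.02,-0.005,65],[0,0,0,-0.004,0.02,-0.005,65],[0,0,0,0,0.012,0,65],[0,0,0,0,0,0,65],[0,0,0,0,0,0,65]]]'
python3 - <<'E'
from h import *
to([.5529,-.0349,.045],-3,12); to([.5529,-.0349,.028],-3,12)
c=shot('wrist','w5.png')
E
```

```text
time: 7.72
position: [0.5511, -0.0349, 0.0804]
tool_rot: [0.705, 0.056, 0.092, -0.701]
ft_force: [-0.4, 0.2, -0.4]
grip_width: 0.0563
 t 7.72 pos [ 0.5511 -0.0349  0.0804] turn [-0.02  0.03 -0.01] shift [-0.0055  0.035   0.0001] shiftInGoal [-0.0056  0.035   0.0001] F [-0.4  0.2 -0.4] w 0.0563
 t 7.72 pos [ 0.5511 -0.0349  0.0804] turn [-0.02  0.03 -0.01] shift [-0.0091  0.0516  0.0001] shiftInGoal [-0.0091  0.0516  0.0001] F [-0.4  0.2 -0.4] w 0.0563
```

View pics/w5.png

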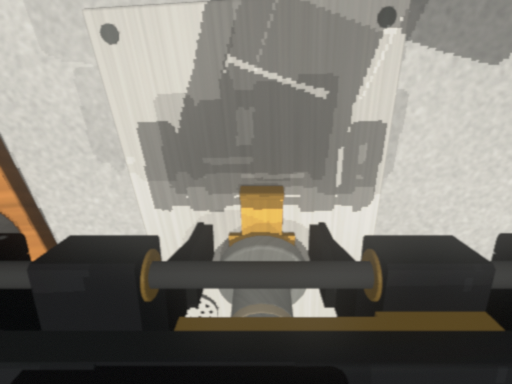

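The tongue (columns 241–284, centre 262) is centred between the fingers (205 and 320), so I'm going down.

```bash
python3 -m crank '[[[0,0,0,-0.003,0.014,0,65],[0,0,0,-0.003,0.014,0,65],[0,0,0,-0.001,0.01,0,65],[0,0,0,0,0,0,65],[0,0,0,0,0,0,65]]]'
python3 - <<'E'
from h import *
to([.5529,-.0349,.028],-3,12)
c=shot('wrist','w6.png'); s=shot('side','s6.png')
a=cv2.imread('pics/w6.png')[120:300,160:360]; b=cv2.imread('pics/s6.png')[120:240,180:313]
cv2.imwrite('pics/c6.png',np.hstack([cv2.resize(a,(400,360)),cv2.resize(b,(400,360),interpolation=2)]))
E
```

```text
time: 8.4
position: [0.5519, -0.035, 0.0412]
tool_rot: [0.705, 0.055, 0.092, -0.701]
ft_force: [-0.1, 0.7, -0.4]
grip_width: 0.0568
 t 8.4 pos [ 0.5519 -0.035   0.0412] turn [-0.03  0.02 -0.06] shift [-0.0018  0.0131  0.0002] shiftInGoal [-0.0018  0.0131  0.0002] F [-0.1  0.7 -0.4] w 0.0568
```

View pics/c6.png

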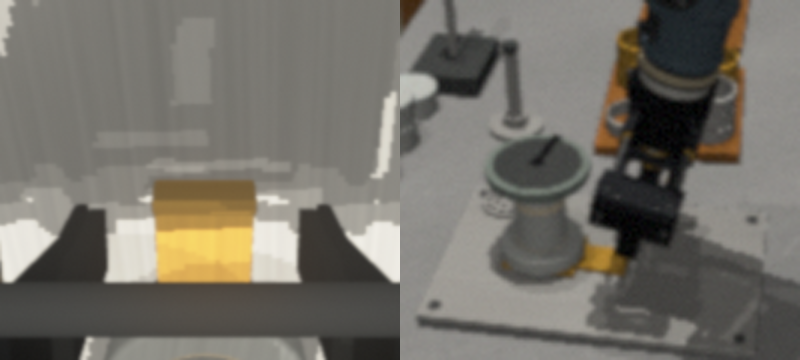

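The fingers straddle the lip (columns 155–255 in the crop, fingers at 105 and 300), and the gripper is clear of the weight in the side view.

```bash
python3 -m crank '[[[0,0,0,-0.001,0.007,0,65],[0,0,0,-0.001,0.005,0,65],[0,0,0,0,0,0,65],[0,0,0,0,0,0,65],[0,0,0,0,0,0,65]]]'
python3 - <<'E'
from h import *
to([.5529,-.0349,.028],-3,12)
E
```

```text
time: 9.12
position: [0.5525, -0.0351, 0.0293]
tool_rot: [0.705, 0.055, 0.092, -0.701]
ft_force: [0.1, 0.5, -0.4]
grip_width: 0.0564
 t 9.12 pos [ 0.5525 -0.0351  0.0293] turn [-0.02  0.02 -0.04] shift [0.0002 0.0013 0.0002] shiftInGoal [0.0002 0.0013 0.0002] F [ 0.1  0.5 -0.4] w 0.0564
```

```bash
python3 -m crank '[[[0,0,0,0,0,0,38],[0,0,0,0,0,0,30],[0,0,0,0,0,0,30],[0,0,0,0,0,0,30],[0,0,0,0,0,0,30]]]' 15
python3 -m crank '[[[0,0,0,0,0,0,30],[0,0,0,0,0,0,30],[0,0,0,0,0,0,30],[0,0,0,0,0,0,30],[0,0,0,0,0,0,30]]]' 50
python3 - <<'E'
from h import *
to([.5529,-.0349,.028],-3,12)
c=shot('wrist','w7.png'); s=shot('side','s7.png')
a=cv2.imread('pics/w7.png')[120:300,160:360]; b=cv2.imread('pics/s7.png')[120:240,180:313]
cv2.imwrite('pics/c7.png',np.hstack([cv2.resize(a,(400,360)),cv2.resize(b,(400,360),interpolation=2)]))
E
```

```text
time: 9.75
position: [0.5524, -0.035, 0.0291]
tool_rot: [0.705, 0.055, 0.092, -0.701]
ft_force: [0.1, 0.5, 0.3]
grip_width: 0.0267
time: 10.38
position: [0.5524, -0.035, 0.0292]
tool_rot: [0.705, 0.055, 0.092, -0.701]
ft_force: [0.6, -0.3, 0.4]
grip_width: 0.0263
 t 10.38 pos [ 0.5524 -0.035   0.0292] turn [-0.03  0.02 -0.05] shift [0.0003 0.0012 0.0002] shiftInGoal [0.0003 0.0012 0.0002] F [ 0.6 -0.3  0.4] w 0.0263
```

View pics/c7.png

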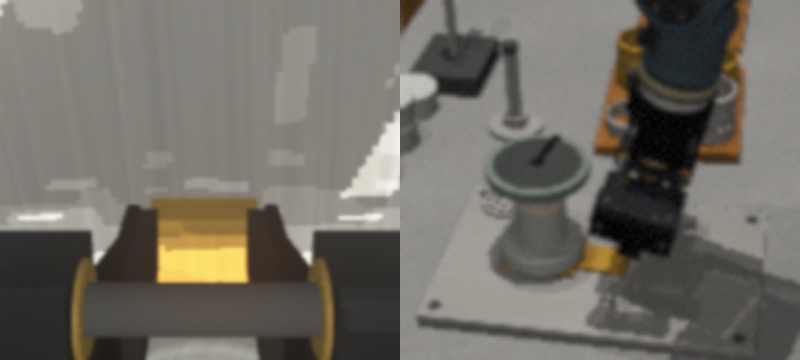

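Run:
```python
from h import *
c=shot('wrist','w8.png'); o=c['obs']
R=Rn.from_quat(o['tool_rot']).as_matrix(); p=np.array(o['position'])
im=cv2.imread('pics/w8.png'); k=5
r0,r1,c0,c1=170,290,190,340
a=cv2.resize(im[r0:r1,c0:c1],None,fx=k,fy=k,interpolation=cv2.INTER_CUBIC)
for x in (-.0095,.0095):
  for z in (-.013,.013,-.028,.028):
    for y in (.008,-.03):
      q=proj(c,p+R@np.array([x,y,z])); cv2.circle(a,(int((q[1]-c0+.5)*k),int((q[0]-r0+.5)*k)),4,(0,0,255) if y>0 else (0,255,0),-1)
X0=np.array([.6408,-.0395]);a0=-.0524
for lx,ly,lz in [(-88,-18,0),(-88,18,0),(-88,-18,14),(-88,18,14),(-82,-18,14),(-82,18,14),(-82,-18,6),(-82,18,6)]:
    X=[X0[0]+(lx*np.cos(a0)-ly*np.sin(a0))/1e3,X0[1]+(lx*np.sin(a0)+ly*np.cos(a0))/1e3,.0157+lz/1e3]
    q=proj(c,X); cv2.circle(a,(int((q[1]-c0+.5)*k),int((q[0]-r0+.5)*k)),3,(255,0,0),-1)
cv2.imwrite('pics/w8z.png',a); R_,t_=pose(c); print(-R_.T@t_)
```

```text
[ 0.43864172 -0.02958371  0.18740507]
```

View pics/w8z.png

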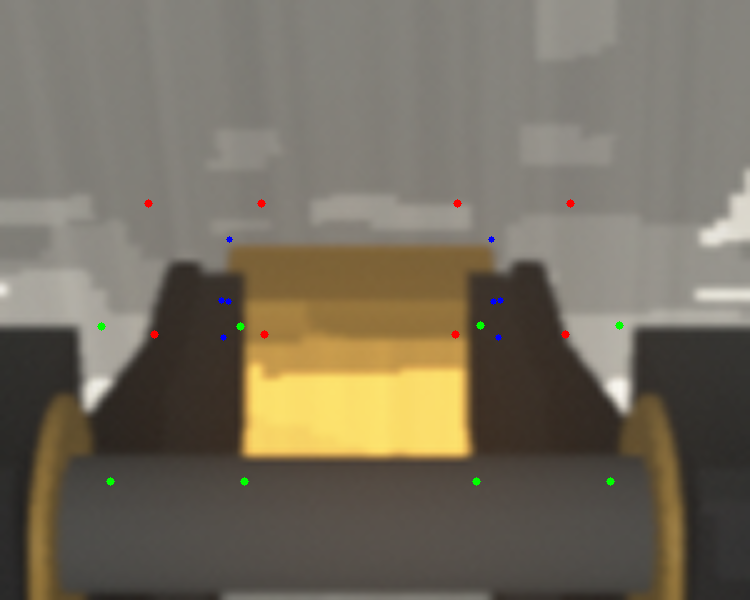

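Run:
```python
from h import *
c=shot('side','s8.png'); o=c['obs']
R=Rn.from_quat(o['tool_rot']).as_matrix(); p=np.array(o['position'])
im=cv2.imread('pics/s8.png'); k=10
r0,r1,c0,c1=165,225,220,300
a=cv2.resize(im[r0:r1,c0:c1],None,fx=k,fy=k,interpolation=cv2.INTER_CUBIC)
for x in (-.0095,.0095):
  for z in (-.013,.013):
    for y in (.008,-.03):
      q=proj(c,p+R@np.array([x,y,z])); cv2.circle(a,(int((q[1]-c0+.5)*k),int((q[0]-r0+.5)*k)),4,(0,0,255) if y>0 else (0,255,0),-1)
X0=np.array([.6408,-.0395]);a0=-.0524
for lx,ly,lz in [(-88,-18,0),(-88,18,0),(-88,-18,14),(-88,18,14),(-82,-18,14),(-82,18,14),(-82,-18,6),(-82,18,6)]:
    X=[X0[0]+(lx*np.cos(a0)-ly*np.sin(a0))/1e3,X0[1]+(lx*np.sin(a0)+ly*np.cos(a0))/1e3,.0157+lz/1e3]
    q=proj(c,X); cv2.circle(a,(int((q[1]-c0+.5)*k),int((q[0]-r0+.5)*k)),4,(255,0,0),-1)
cv2.imwrite('pics/s8z.png',a)
```

```text
(no output)
```

View pics/s8z.png

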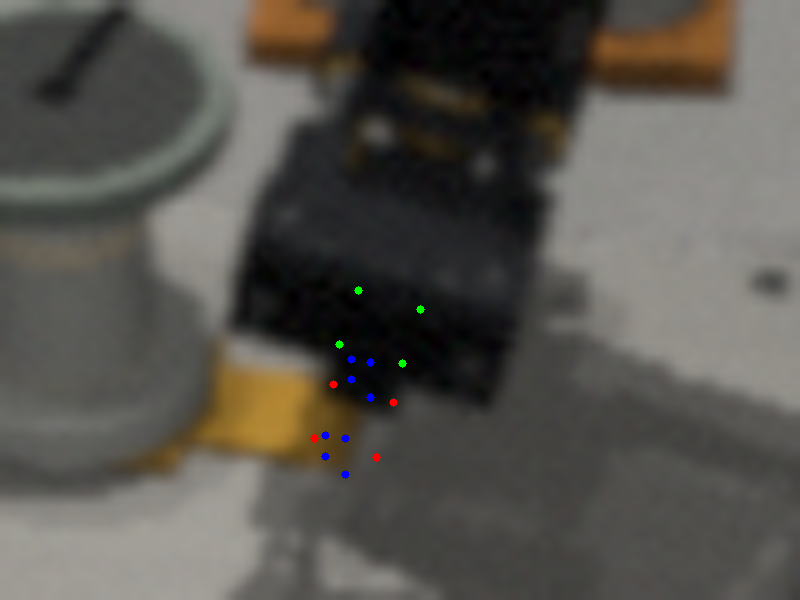

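The width reads 26 mm, less than the 36 mm tongue, and both views show the fingertips about 16 mm further back than the stated extent. The jaws closed above the lip without touching it. I'll reopen and go down in small steps, watching the force.

```bash
python3 -m crank '[[[0,0,0,0,0,0,62],[0,0,0,0,0,0,62],[0,0,0,0,0,0,62],[0,0,0,0,0.004,0,62],[0,0,0,0,0.002,0,62]]]' 15
python3 -m crank '[[[0,0,0,0,0.002,0,62],[0,0,0,0,0.001,0,62],[0,0,0,0,0,0,62],[0,0,0,0,0,0,62],[0,0,0,0,0,0,62]]]' 15
python3 - <<'E'
from h import *
to([.5554,-.035,.015],-3,12)
c=shot('wrist','w9.png'); s=shot('side','s9.png')
a=cv2.imread('pics/w9.png')[140:290,190:340]; b=cv2.imread('pics/s9.png')[165:225,220:300]
cv2.imwrite('pics/c9.png',np.hstack([cv2.resize(a,(400,400),interpolation=2),cv2.resize(b,(400,400),interpolation=2)]))
E
```

```text
time: 11.2
position: [0.5536, -0.0351, 0.023]
tool_rot: [0.705, 0.055, 0.092, -0.701]
ft_force: [1.0, 0.2, 1.1]
grip_width: 0.0534
time: 11.82
position: [0.5542, -0.0351, 0.0204]
tool_rot: [0.705, 0.055, 0.092, -0.701]
ft_force: [0.6, 0.7, 0.1]
grip_width: 0.0544
 t 11.82 pos [ 0.5542 -0.0351  0.0204] turn [-0.03  0.02 -0.05] shift [-0.      0.0055  0.0002] shiftInGoal [-0.      0.0055  0.0002] F [0.6 0.7 0.1] w 0.0544
```

View pics/c9.png

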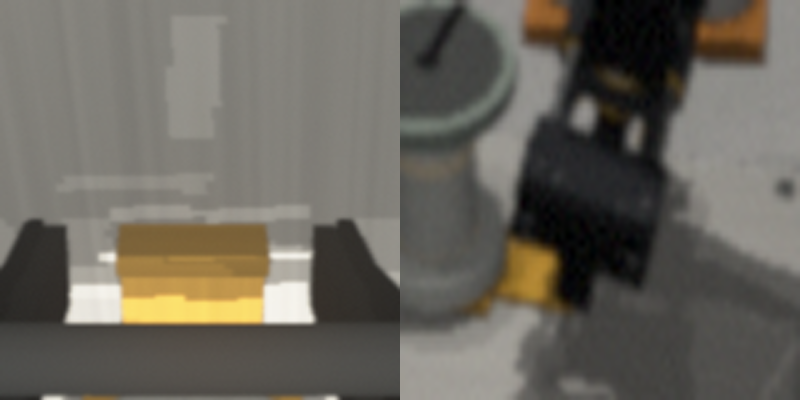

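```bash
python3 -m crank '[[[0,0,0,0,0.002,0,62],[0,0,0,0,0.001,0,62],[0,0,0,0,0,0,62],[0,0,0,0,0,0,62],[0,0,0,0,0,0,62]]]' 15
python3 - <<'E'
from h import *
c=shot('side','s10.png'); o=c['obs']; to([.5554,-.035,.015],-3,12)
R=Rn.from_quat(o['tool_rot']).as_matrix(); p=np.array(o['position'])
im=cv2.imread('pics/s10.png'); k=10
r0,r1,c0,c1=165,225,220,300
a=cv2.resize(im[r0:r1,c0:c1],None,fx=k,fy=k,interpolation=cv2.INTER_CUBIC)
g=o['grip_width']/2
for x in (-.0095,.0095):
  for z in (g,g+.012):
    for y in (.008,-.008):
      q=proj(c,p+R@np.array([x,y,z])); cv2.circle(a,(int((q[1]-c0+.5)*k),int((q[0]-r0+.5)*k)),4,(0,0,255) if y>0 else (0,255,0),-1)
cv2.imwrite('pics/s10z.png',a)
E
```

```text
time: 12.55
position: [0.5548, -0.0352, 0.0174]
tool_rot: [0.705, 0.055, 0.092, -0.701]
ft_force: [1.1, -0.5, -0.2]
grip_width: 0.0541
 t 12.6 pos [ 0.5548 -0.0351  0.0174] turn [-0.03  0.02 -0.05] shift [0.     0.0025 0.0002] shiftInGoal [0.     0.0025 0.0002] F [0.3 0.2 0.6] w 0.0543
```

View pics/s10z.png

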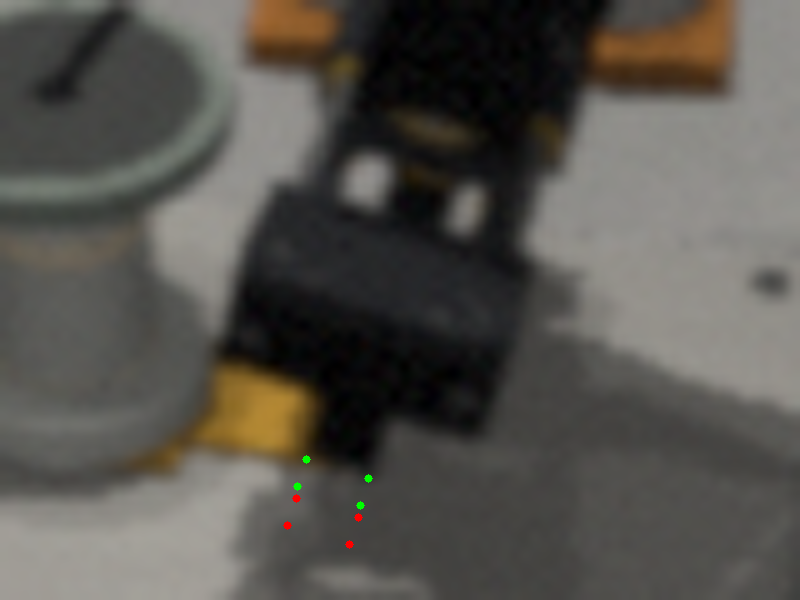

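```bash
python3 -m crank '[[[0,0,0,0,0,0,45],[0,0,0,0,0,0,35],[0,0,0,0,0,0,35],[0,0,0,0,0,0,35],[0,0,0,0,0,0,35]]]' 8
python3 - <<'E'
from h import *
to([.5554,-.035,.015],-3,12)
c=shot('wrist','w11.png'); s=shot('side','s11.png')
a=cv2.imread('pics/w11.png')[170:270,210:310]; b=cv2.imread('pics/s11.png')[165:225,220:300]
cv2.imwrite('pics/c11.png',np.hstack([cv2.resize(a,(400,400),interpolation=2),cv2.resize(b,(400,400),interpolation=2)]))
E
```

```text
time: 13.22
position: [0.5548, -0.0352, 0.0174]
tool_rot: [0.705, 0.055, 0.092, -0.701]
ft_force: [0.3, 0.3, -0.0]
grip_width: 0.0306
 t 13.22 pos [ 0.5548 -0.0352  0.0174] turn [-0.03  0.02 -0.05] shift [0.0001 0.0025 0.0002] shiftInGoal [0.0001 0.0025 0.0002] F [ 0.3  0.3 -0. ] w 0.0306
```

View pics/c11.png

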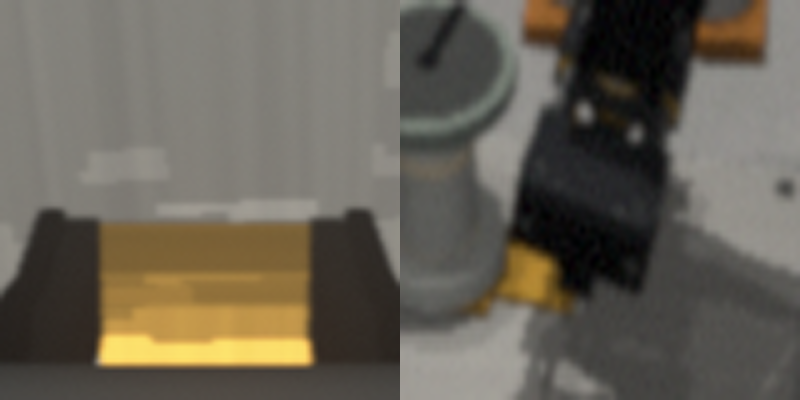

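Run:
```python
from h import *
o=robot.get_obs(); c=robot.camera('wrist'); c['obs']=o; K=c['K']; print(K[0,0],K[1,2]); T=np.array(c['T_tool_cam']); print(T.round(3))
# w11 tip inner edges row 170+215/4, cols 210+100/4, 210+310/4 ; width .0306
for row,cl,cr,w in [(170+218/4,210+99/4,210+311/4,.0306),(170+268/5,190+245/5,190+468/5,.0263),(140+228/400*150,190+68/400*150,190+312/400*150,.0544)]:
    Z=K[0,0]*w/(cr-cl)
    P=np.linalg.solve(K,[(cl+cr)/2,row,1])*Z; print('tip in tool',(T@[*P,1])[:3].round(4),'depth',Z)
```

```text
299.3134962874697 190.44147534834366
[[ 0.001  0.958  0.285 -0.079]
 [ 0.    -0.285  0.958 -0.178]
 [ 1.    -0.001 -0.    -0.   ]
 [ 0.     0.     0.     1.   ]]
tip in tool [-0.0105 -0.0184 -0.0002] depth 0.17281118842257684
tip in tool [-0.0096 -0.0148 -0.0001] depth 0.1765010079004585
tip in tool [-0.0079 -0.0138 -0.0002] depth 0.177952504896594
```

```bash
python3 -m crank '[[[0,0,0,0,0,0,58],[0,0,0,0,0,0,58],[0,0,0,0,0.002,0,58],[0,0,0,0,0.004,0,58],[0,0,0,0,0.002,0,58]]]' 8
python3 -m crank '[[[0,0,0,0,0.001,0,58],[0,0,0,0,0.001,0,58],[0,0,0,0,0.001,0,58],[0,0,0,0,0,0,58],[0,0,0,0,0,0,58]]]' 8
python3 - <<'E'
from h import *
to([.5571,-.035,.0065],-3,12)
E
```

```text
time: 14.0
position: [0.5564, -0.0352, 0.0092]
tool_rot: [0.705, 0.055, 0.092, -0.701]
ft_force: [-0.0, 0.4, 0.0]
grip_width: 0.0503
time: 14.62
position: [0.5572, -0.0353, 0.0067]
tool_rot: [0.705, 0.055, 0.092, -0.701]
ft_force: [0.4, -0.5, -0.0]
grip_width: 0.0506
 t 14.62 pos [ 0.5572 -0.0353  0.0067] turn [-0.03  0.02 -0.05] shift [-0.0001  0.0002  0.0003] shiftInGoal [-0.0001  0.0002  0.0003] F [ 0.4 -0.5 -0. ] w 0.0506
```

No contact yet, which confirms the tips really are shorter than stated. Closing lightly.

```bash
python3 -m crank '[[[0,0,0,0,0,0,44],[0,0,0,0,0,0,35],[0,0,0,0,0,0,35],[0,0,0,0,0,0,35],[0,0,0,0,0,0,35]]]' 8
python3 - <<'E'
from h import *
to([.5554,-.035,.015],-3,12)
c=shot('wrist','w12.png'); s=shot('side','s12.png')
a=cv2.imread('pics/w12.png')[170:270,210:310]; b=cv2.imread('pics/s12.png')[155:225,200:294]
cv2.imwrite('pics/c12.png',np.hstack([cv2.resize(a,(400,400),interpolation=2),cv2.resize(b,(400,400),interpolation=2)]))
E
```

```text
time: 15.25
position: [0.557, -0.0351, 0.0067]
tool_rot: [0.705, 0.055, 0.092, -0.701]
ft_force: [0.5, 1.9, 0.6]
grip_width: 0.0362
 t 15.25 pos [ 0.557  -0.0351  0.0067] turn [-0.04  0.02 -0.06] shift [ 0.0001 -0.0085  0.    ] shiftInGoal [ 0.0001 -0.0085 -0.    ] F [0.5 1.9 0.6] w 0.0362
```

View pics/c12.png

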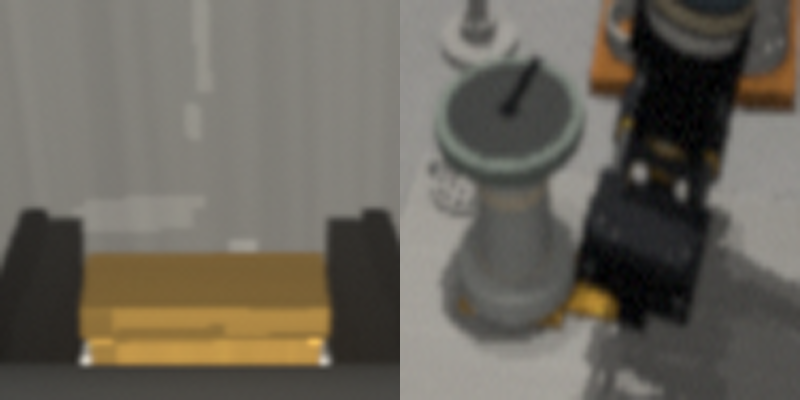

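The width stopped at 36.2 mm, so the jaws are on the lip's sides. Firming the grip, then a trial pull.

```bash
python3 -m crank '[[[0,0,0,0,0,0,30],[0,0,0,0,0,0,30],[0,0,0,0,0,0,30],[0,0,0,-0.0015,-0.0003,0,30],[0,0,0,-0.0015,-0.0003,0,30]]]' 50
python3 - <<'E'
from h import *
to([.5554,-.035,.015],-3,12)
E
python3 -m crank '[[[0,0,0,-0.002,-0.0004,0,30],[0,0,0,-0.003,-0.0006,0,30],[0,0,0,-0.003,-0.0006,0,30],[0,0,0,-0.003,-0.0006,0,30],[0,0,0,-0.003,-0.0006,0,30]]]'
python3 - <<'E'
from h import *
to([.5554,-.035,.015],-3,12)
c=shot('wrist','w13.png'); s=shot('side','s13.png')
a=cv2.imread('pics/w13.png')[170:270,210:310]; b=cv2.imread('pics/s13.png')[155:225,200:294]
cv2.imwrite('pics/c13.png',np.hstack([cv2.resize(a,(400,400),interpolation=2),cv2.resize(b,(400,400),interpolation=2)]))
E
```

```text
time: 15.98
position: [0.5567, -0.0361, 0.0069]
tool_rot: [0.705, 0.057, 0.093, -0.7]
ft_force: [6.3, 1.7, -4.3]
grip_width: 0.034
 t 15.97 pos [ 0.5567 -0.0361  0.0069] turn [0.07 0.06 0.24] shift [ 0.0004 -0.0082  0.001 ] shiftInGoal [ 0.0004 -0.0082  0.001 ] F [ 6.3  1.7 -4.3] w 0.034
time: 16.6
position: [0.5555, -0.0388, 0.01]
tool_rot: [0.707, 0.066, 0.102, -0.696]
ft_force: [22.9, 6.2, -7.4]
grip_width: 0.0337
 t 16.6 pos [ 0.5555 -0.0388  0.01  ] turn [0.51 0.16 1.68] shift [ 0.0009 -0.005   0.0038] shiftInGoal [ 0.0008 -0.005   0.0038] F [22.9  6.2 -7.4] w 0.0337
```

View pics/c13.png

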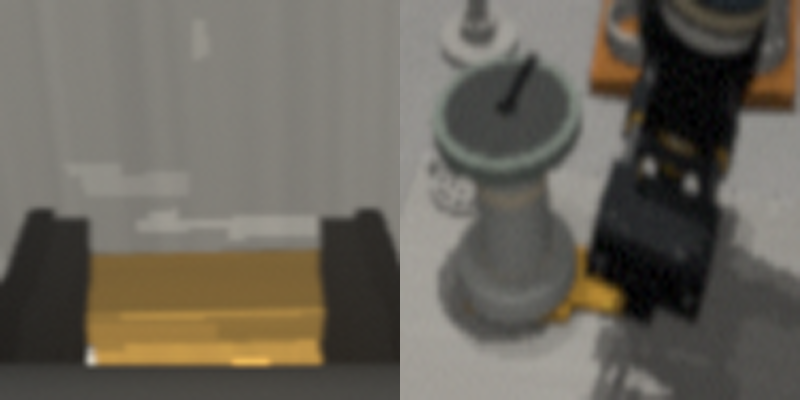

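Run:
```python
from h import *
t=shot('top','t13.png'); s=shot('side','s14.png'); to([.5554,-.035,.015],-3,12); o=robot.get_obs(); print(o['q'].round(3))
a=cv2.imread('pics/t13.png')[138:218,235:315]; a0=cv2.imread('pics/top0.png')[138:218,235:315]
cv2.imwrite('pics/c14.png',np.hstack([cv2.resize(a0,(400,400),interpolation=2),cv2.resize(a,(400,400),interpolation=2)]))
```

```text
t 16.8 pos [ 0.5487 -0.0373  0.0084] turn [0.29 0.06 0.93] shift [ 0.0079 -0.005   0.0026] shiftInGoal [ 0.0078 -0.0051  0.0027] F [11.6  2.  -3.1] w 0.0336
[-0.301  0.708  1.946  0.188  0.272 -1.996]
```

View pics/c14.png

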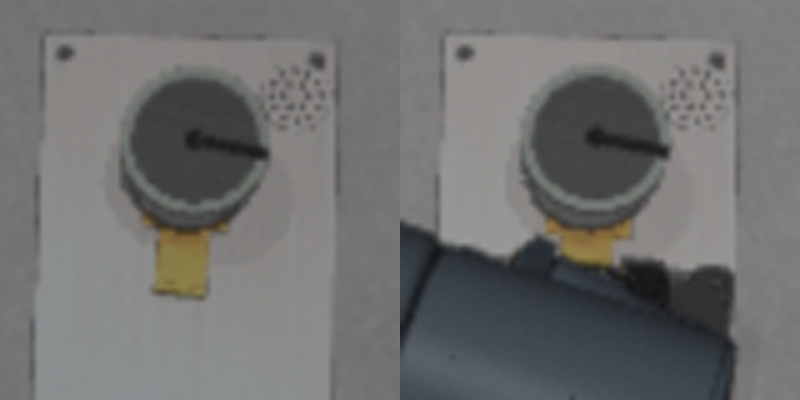

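```bash
python3 -m crank '[[[0,0,0,-0.002,-0.0004,0,30],[0,0,0,-0.002,-0.0004,0,30],[0,0,0,-0.002,-0.0004,0,30],[0,0,0,-0.001,-0.0002,0,30],[0,0,0,0,0,0,30]]]'
python3 - <<'E'
from h import *
to([.5371,-.035,.0067],-3,12)
s=shot('side','s15.png'); w=shot('wrist','w15.png')
a=cv2.imread('pics/w15.png')[170:270,210:310]; b=cv2.imread('pics/s15.png')[155:225,200:294]
cv2.imwrite('pics/c15.png',np.hstack([cv2.resize(a,(400,400),interpolation=2),cv2.resize(b,(400,400),interpolation=2)]))
E
```

```text
time: 17.42
position: [0.5415, -0.0373, 0.0084]
tool_rot: [0.706, 0.061, 0.098, -0.698]
ft_force: [12.5, 1.4, -4.0]
grip_width: 0.0334
 t 17.43 pos [ 0.5415 -0.0373  0.0084] turn [0.32 0.05 0.94] shift [-0.0048  0.0006  0.0021] shiftInGoal [-0.0048  0.0007  0.0021] F [12.5  1.4 -4. ] w 0.0334
```

View pics/c15.png

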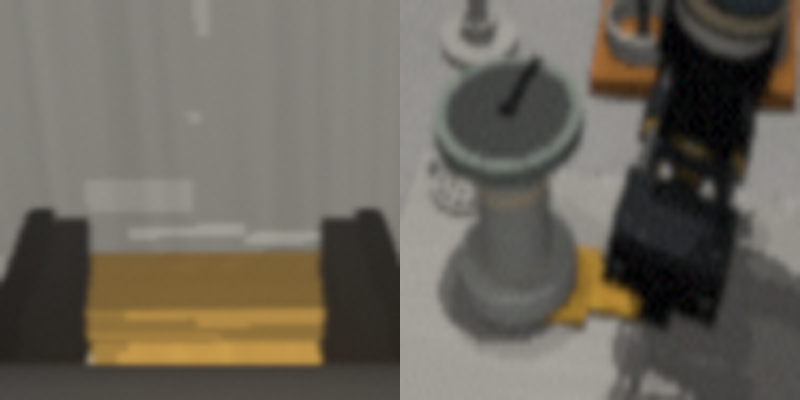

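```bash
python3 -m crank '[[[0,0,0,-0.002,-0.0004,0,30],[0,0,0,-0.002,-0.0004,0,30],[0,0,0,-0.002,-0.0004,0,30],[0,0,0,0,0,0,30],[0,0,0,0,0,0,30]]]' 
python3 -m crank '[[[0,0,0,0,0,0,50],[0,0,0,0,0,0,56],[0,0,0,0,0,0,56],[0,0,0,0,-0.01,0,56],[0,0,0,0,-0.015,0,56]]]' 8
python3 - <<'E'
from h import *
to([.53,-.035,.04],-3,0);o=robot.get_obs(); print(o['q'].round(3))
w=shot('wrist','w16.png')
E
```

```text
time: 18.15
position: [0.5353, -0.0371, 0.0083]
tool_rot: [0.706, 0.061, 0.098, -0.698]
ft_force: [11.6, 1.7, -3.5]
grip_width: 0.0337
time: 18.77
position: [0.5207, -0.0333, 0.0312]
tool_rot: [0.705, 0.055, 0.091, -0.701]
ft_force: [0.8, -0.1, 0.1]
grip_width: 0.0488
 t 18.77 pos [ 0.5207 -0.0333  0.0312] turn [-0.04  0.02 11.88] shift [ 0.011  -0.0066 -0.0012] shiftInGoal [ 0.0094 -0.0088 -0.0012] F [ 0.8 -0.1  0.1] w 0.0488
[-0.312  0.646  1.995  0.179  0.305 -1.997]
```

View pics/w16.png

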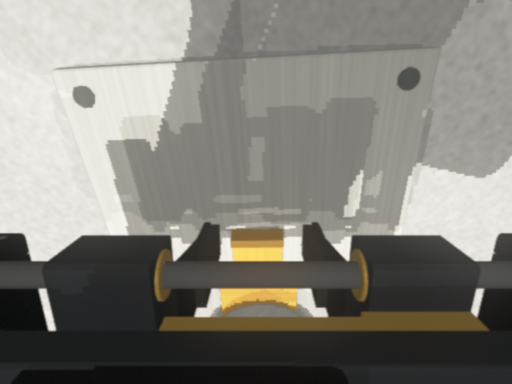

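```bash
python3 -m crank '[[[0,0,6,0,-0.002,0,56],[0,0,6,0,0,0,56],[0,0,0,0.003,0,-0.001,56],[0,0,0,0,0,0,56],[0,0,0,0,0,0,56]]]' 8
python3 - <<'E'
from h import *
to([.5335,-.036,.005],-3,0)
w=shot('wrist','w17.png')
c=w
for row,cl,cr in []: pass
a=cv2.imread('pics/w17.png')[170:290,180:340]
cv2.imwrite('pics/w17z.png',cv2.resize(a,(800,600),interpolation=2))
E
```

```text
time: 19.45
position: [0.5223, -0.0342, 0.0325]
tool_rot: [-0.706, 0.019, -0.018, 0.707]
ft_force: [-0.3, -0.4, 0.1]
grip_width: 0.0484
 t 19.45 pos [ 0.5223 -0.0342  0.0325] turn [-0.06  0.02 -0.14] shift [ 0.0114  0.0275 -0.0013] shiftInGoal [ 0.0113  0.0275 -0.0013] F [-0.3 -0.4  0.1] w 0.0484
```

View pics/w17z.png

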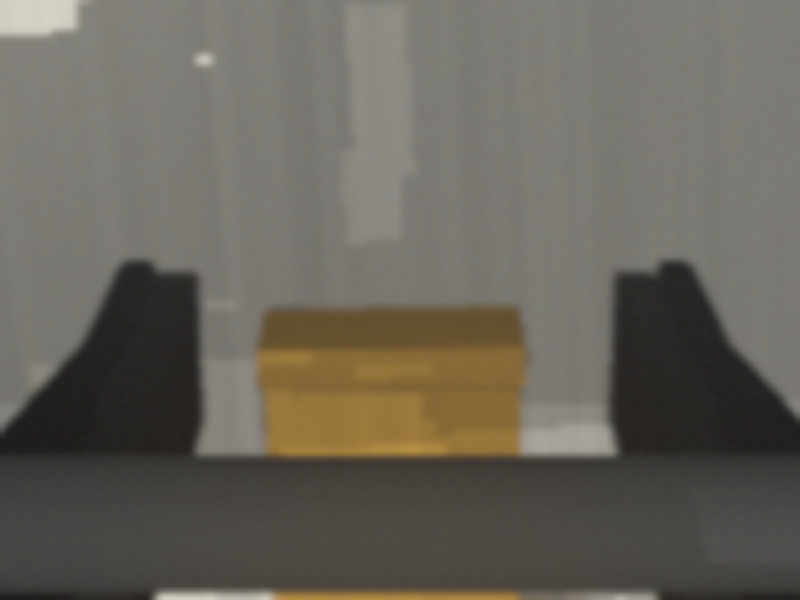

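Run:
```python
from h import *
c={**robot.camera('wrist')}; c['obs']=robot.get_obs()
for p,z in [((310,266),.0157),((310,520),.0157),((348,258),.0297),((348,525),.0297),((386,260),.0297),((386,524),.0297)]:
    print(back(c,((p[0]+.5)/5-.5+170,(p[1]+.5)/5-.5+180),z).round(4))
to([.5335,-.036,.005],-3,0)
```

```text
[ 0.5313 -0.055   0.0157]
[ 0.5332 -0.019   0.0157]
[ 0.5305 -0.0548  0.0297]
[ 0.5324 -0.0194  0.0297]
[ 0.5361 -0.055   0.0297]
[ 0.5379 -0.0197  0.0297]
 t 19.55 pos [ 0.5227 -0.0343  0.0326] turn [-0.05  0.01 -0.12] shift [ 0.0109  0.0275 -0.0012] shiftInGoal [ 0.0109  0.0276 -0.0011] F [-1.   0.2 -0.2] w 0.0488
```

```bash
python3 -m crank '[[[0,0,0,0.006,0.005,-0.002,56],[0,0,0,0.006,0.009,0,56],[0,0,0,0,0.009,0,56],[0,0,0,0,0.003,0,56],[0,0,0,0,0.001,0,56]]]' 8
python3 -m crank '[[[0,0,0,0,0,0,45],[0,0,0,0,0,0,36],[0,0,0,0,0,0,30],[0,0,0,0,0,0,30],[0,0,0,0,0,0,30]]]' 8
python3 - <<'E'
from h import *
to([.455,-.034,.005],-3,0)
E
```

```text
time: 20.18
position: [0.5353, -0.037, 0.0052]
tool_rot: [-0.707, 0.019, -0.018, 0.707]
ft_force: [-0.6, 0.0, -0.1]
grip_width: 0.0486
time: 20.8
position: [0.5359, -0.0371, 0.0059]
tool_rot: [-0.707, 0.019, -0.018, 0.707]
ft_force: [0.8, 1.1, 1.7]
grip_width: 0.0357
 t 20.8 pos [ 0.5359 -0.0371  0.0059] turn [-0.03  0.02 -0.03] shift [-0.081   0.001  -0.0011] shiftInGoal [-0.081   0.0009 -0.0011] F [0.8 1.1 1.7] w 0.0357
```

```bash
python3 -m crank '[[[0,0,0,0,0,0,30],[0,0,0,-0.002,0,0,30],[0,0,0,-0.003,0,0,30],[0,0,0,-0.003,0,0,30],[0,0,0,-0.003,0,0,30]]]' 50
python3 -m crank '[[[0,0,0,-0.003,0,0,30],[0,0,0,-0.003,0,0,30],[0,0,0,-0.003,0,0,30],[0,0,0,-0.003,0,0,30],[0,0,0,-0.003,0,0,30]]]'
python3 - <<'E'
from h import *
to([.455,-.034,.005],-3,0)
s=shot('side','s18.png'); w=shot('wrist','w18.png')
a=cv2.imread('pics/w18.png')[170:270,210:310]; b=cv2.imread('pics/s18.png')[155:225,200:294]
cv2.imwrite('pics/c18.png',np.hstack([cv2.resize(a,(400,400),interpolation=2),cv2.resize(b,(400,400),interpolation=2)]))
E
```

```text
time: 21.42
position: [0.5361, -0.0387, 0.0074]
tool_rot: [0.708, -0.011, 0.027, -0.705]
ft_force: [17.2, 5.0, -3.7]
grip_width: 0.034
time: 22.05
position: [0.5199, -0.0382, 0.0073]
tool_rot: [0.708, -0.011, 0.025, -0.705]
ft_force: [11.9, 1.2, -2.4]
grip_width: 0.0346
 t 22.05 pos [ 0.5199 -0.0382  0.0073] turn [0.21 0.02 1.13] shift [-0.065   0.001   0.0008] shiftInGoal [-0.065   0.0023  0.0008] F [11.9  1.2 -2.4] w 0.0346
```

View pics/c18.png

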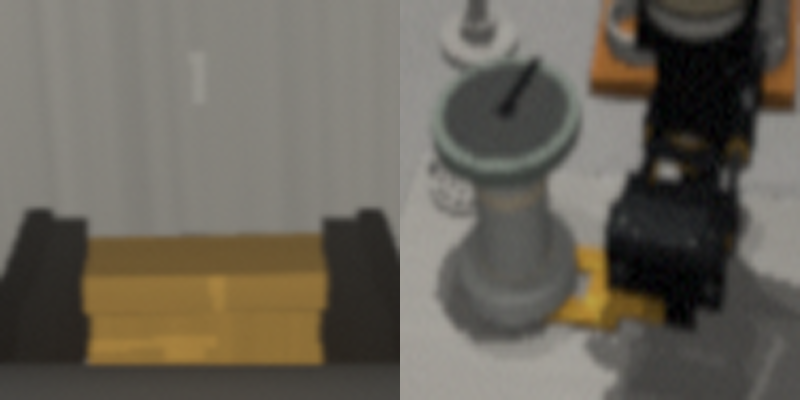

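```bash
python3 -m crank '[[[0,0,0,-0.003,0,0,30],[0,0,0,-0.003,0,0,30],[0,0,0,-0.003,0,0,30],[0,0,0,-0.003,0,0,30],[0,0,0,-0.003,0,0,30]]]'
python3 - <<'E'
from h import *
to([.455,-.034,.005],-3,0)
s=shot('side','s19.png'); w=shot('wrist','w19.png')
a=cv2.imread('pics/w19.png')[170:270,210:310]; b=cv2.imread('pics/s19.png')[155:225,200:294]
cv2.imwrite('pics/c19.png',np.hstack([cv2.resize(a,(400,400),interpolation=2),cv2.resize(b,(400,400),interpolation=2)]))
E
```

```text
time: 22.78
position: [0.4984, -0.0361, 0.0062]
tool_rot: [0.707, -0.016, 0.021, -0.706]
ft_force: [4.5, 1.0, -0.3]
grip_width: 0.0345
 t 22.77 pos [ 0.4984 -0.0361  0.0062] turn [0.08 0.   0.4 ] shift [-0.0434  0.0009 -0.0001] shiftInGoal [-0.0434  0.0012 -0.0001] F [ 4.5  1.  -0.3] w 0.0345
```

View pics/c19.png

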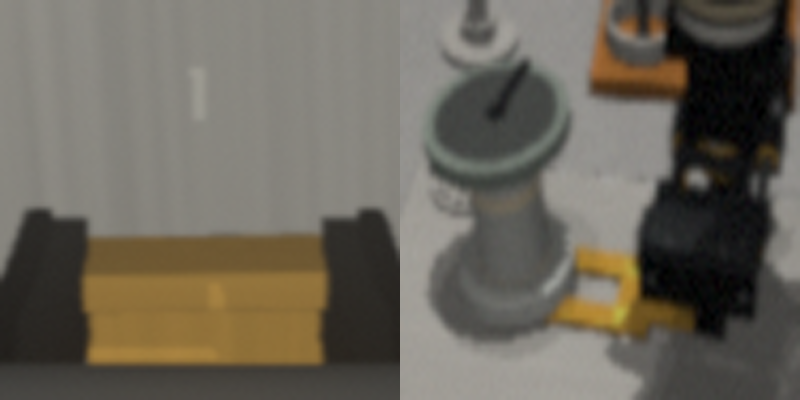

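The stack leans back slightly, as expected, and the pull force has dropped. Continuing gently.

```bash
python3 -m crank '[[[0,0,0,-0.003,0,0,30],[0,0,0,-0.003,0,0,30],[0,0,0,-0.003,0,0,30],[0,0,0,-0.003,0,0,30],[0,0,0,-0.003,0,0,30]]]'
python3 - <<'E'
from h import *
to([.455,-.034,.005],-3,0)
s=shot('side','s20.png')
b=cv2.imread('pics/s20.png')[155:225,200:294]
cv2.imwrite('pics/c20.png',cv2.resize(b,(500,400),interpolation=2))
E
```

```text
time: 23.5
position: [0.4799, -0.0345, 0.0059]
tool_rot: [-0.707, 0.019, -0.018, 0.707]
ft_force: [2.0, -0.1, 2.3]
grip_width: 0.0344
 t 23.5 pos [ 0.4799 -0.0345  0.0059] turn [-0.    0.03 -0.03] shift [-0.0249  0.0009 -0.0008] shiftInGoal [-0.0249  0.0009 -0.0008] F [ 2.  -0.1  2.3] w 0.0344
```

View pics/c20.png

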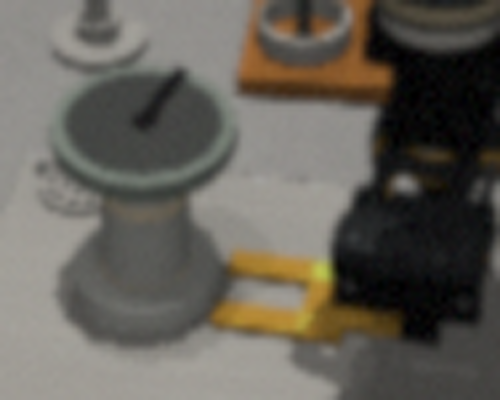

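```bash
python3 -m crank '[[[0,0,0,-0.003,0,0,30],[0,0,0,-0.004,0,0,30],[0,0,0,-0.004,0,0,30],[0,0,0,-0.004,0,0,30],[0,0,0,0,0,0,30]]]'
python3 - <<'E'
from h import *
to([.473,.390,.15],-2.5,0)
s=shot('side','s21.png'); t=shot('top','t21.png'); w=shot('wrist','w21.png')
b=cv2.imread('pics/s21.png')[145:225,190:290]; a=cv2.imread('pics/t21.png')[138:218,235:315]
cv2.imwrite('pics/c21.png',np.hstack([cv2.resize(b,(500,400),interpolation=2),cv2.resize(a,(300,300),interpolation=2)[:, :].copy() if 0 else cv2.resize(a,(300,400),interpolation=2)]))
E
```

```text
time: 24.18
position: [0.4642, -0.0334, 0.0059]
tool_rot: [-0.707, 0.019, -0.018, 0.707]
ft_force: [2.1, -0.7, 4.3]
grip_width: 0.0343
 t 24.18 pos [ 0.4642 -0.0334  0.0059] turn [-0.03 -0.47 -0.12] shift [-0.0134 -0.1439  0.4234] shiftInGoal [-0.0096 -0.1441  0.4234] F [ 2.1 -0.7  4.3] w 0.0343
```

View pics/c21.png

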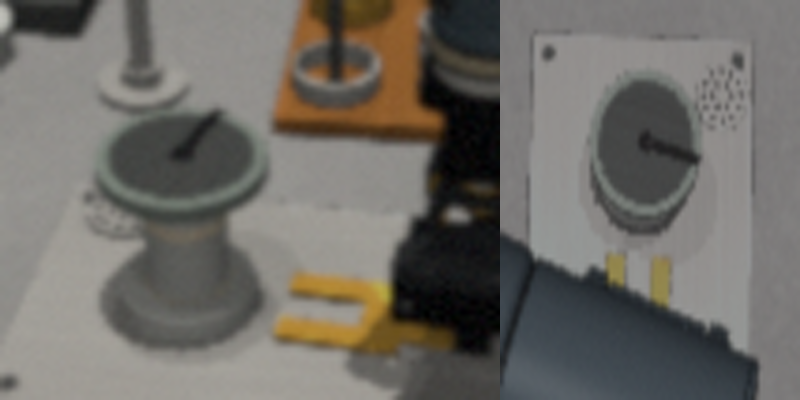

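View pics/w21.png

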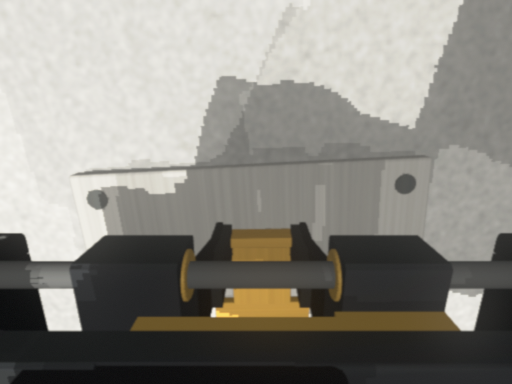

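```bash
python3 -m crank '[[[0,0,0,0,-0.006,0,30],[0,0,0,0,-0.012,0,30],[0,0,0,0,-0.02,0,30],[0,0,0,0,-0.025,0,30],[0,0,0,0,-0.02,0.01,30]]]'
python3 - <<'E'
from h import *
to([.475,.3897,.05],-2.5,0)
s=shot('side','s22.png')
cv2.imwrite('pics/c22.png',cv2.resize(cv2.imread('pics/s22.png')[95:245,160:360],(800,600),interpolation=2))
E
```

```text
time: 24.95
position: [0.4648, -0.0236, 0.09]
tool_rot: [-0.707, 0.019, -0.018, 0.707]
ft_force: [0.1, 0.2, -1.6]
grip_width: 0.0343
 t 24.95 pos [ 0.4648 -0.0236  0.09  ] turn [-0.03 -0.52 -0.11] shift [-0.0115  0.0402  0.4132] shiftInGoal [-0.0078  0.04    0.4133] F [ 0.1  0.2 -1.6] w 0.0343
```

View pics/c22.png

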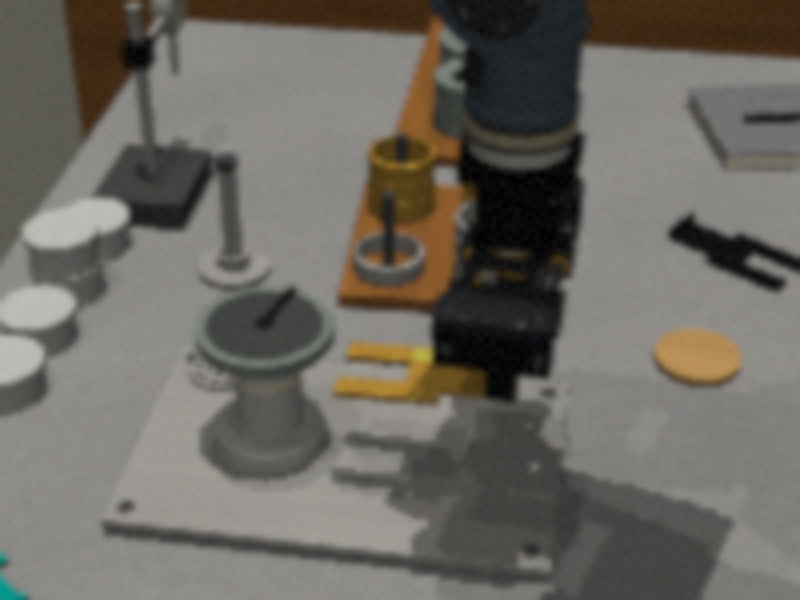

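The stack stands upright and the shim is held level in the air. Carrying it to the tray.

```bash
python3 -m crank '[[[0,-0.5,0,0,0,0.015,30],[0,0,0,-0.002,0,0.035,30],[0,0,0,-0.002,0,0.045,30],[0,0,0,-0.002,0,0.045,30],[0,0,0,-0.002,0,0.045,30]]]'
python3 -m crank '[[[0,0,0,0,0,0.045,30],[0,0,0,0,0,0.045,30],[0,0,0,0,0,0.045,30],[0,0,0,0,0,0.045,30],[0,0,0,0,0,0.03,30]]]'
python3 - <<'E'
from h import *
to([.475,.3897,.05],-2.5,0)
E
```

```text
time: 25.62
position: [0.464, 0.1635, 0.0877]
tool_rot: [-0.707, 0.017, -0.014, 0.707]
ft_force: [-0.1, -0.0, -1.3]
grip_width: 0.0344
time: 26.25
position: [0.4728, 0.3736, 0.0873]
tool_rot: [0.707, -0.016, 0.013, -0.707]
ft_force: [1.4, -0.3, -1.5]
grip_width: 0.0344
 t 26.25 pos [0.4728 0.3736 0.0873] turn [ 0.04  0.15 -0.21] shift [0.0017 0.0373 0.0162] shiftInGoal [0.0015 0.0373 0.0162] F [ 1.4 -0.3 -1.5] w 0.0344
```

```bash
python3 -m crank '[[[0,0,0,0.001,0.01,0.01,30],[0,0,0,0,0.015,0.006,30],[0,0,0,0,0.012,0,30],[0,0,0,0,0,0,30],[0,0,0,0,0,0,30]]]'
python3 - <<'E'
from h import *
to([.475,.3897,-.0058],-2.5,0)
w=shot('wrist','w23.png');t=shot('top','t23.png');s=shot('side','s23.png')
cv2.imwrite('pics/c23.png',np.hstack([cv2.resize(cv2.imread('pics/s23.png')[244:384,180:300],(400,467),interpolation=2),cv2.resize(cv2.imread('pics/t23.png')[165:240,120:210],(400,467),interpolation=2)]))
E
```

```text
time: 26.88
position: [0.4766, 0.3866, 0.0519]
tool_rot: [-0.707, 0.016, -0.015, 0.707]
ft_force: [0.2, 0.4, -1.3]
grip_width: 0.0341
 t 26.88 pos [0.4766 0.3866 0.0519] turn [-0.01 -0.04 -0.07] shift [-0.0016  0.0577  0.003 ] shiftInGoal [-0.0017  0.0577  0.003 ] F [ 0.2  0.4 -1.3] w 0.0341
```

View pics/w23.png

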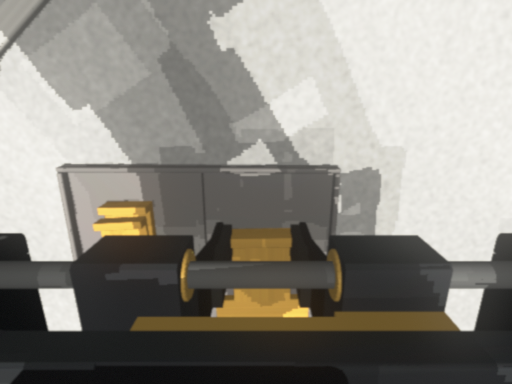

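View pics/c23.png

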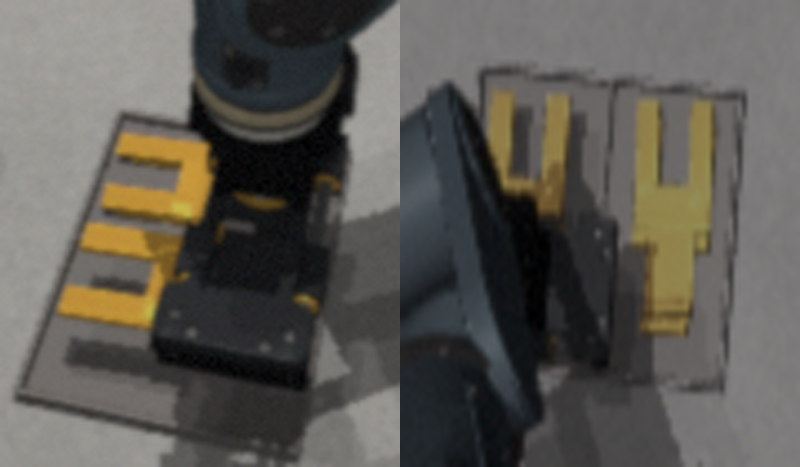

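```bash
python3 -m crank '[[[0,0,0,-0.001,0.015,0.003,30],[0,0,0,0,0.015,0,30],[0,0,0,0,0.012,0,30],[0,0,0,0,0.006,0,30],[0,0,0,0,0,0,30]]]'
python3 - <<'E'
from h import *
to([.475,.3897,-.0058],-2.5,0)
E
```

```text
time: 27.65
position: [0.4749, 0.3902, 0.0031]
tool_rot: [0.707, -0.016, 0.014, -0.707]
ft_force: [0.1, -0.8, -1.4]
grip_width: 0.0341
 t 27.65 pos [0.4749 0.3902 0.0031] turn [ 0.02  0.03 -0.13] shift [ 0.0001  0.0089 -0.0005] shiftInGoal [ 0.0001  0.0089 -0.0005] F [ 0.1 -0.8 -1.4] w 0.0341
```

```bash
python3 -m crank '[[[0,0,0,0,0.003,0,30],[0,0,0,0,0.002,0,30],[0,0,0,0,0.001,0,30],[0,0,0,0,0.001,0,30],[0,0,0,0,0,0,30]]]'
python3 -m crank '[[[0,0,0,0,0.001,0,30],[0,0,0,0,0.001,0,30],[0,0,0,0,0.0005,0,30],[0,0,0,0,0,0,30],[0,0,0,0,0,0,30]]]'
python3 - <<'E'
from h import *
to([.475,.3897,-.0058],-2.5,0)
s=shot('side','s24.png')
cv2.imwrite('pics/c24.png',cv2.resize(cv2.imread('pics/s24.png')[244:384,180:300],(514,600),interpolation=2))
E
```

```text
time: 28.28
position: [0.4754, 0.3905, -0.003]
tool_rot: [-0.707, 0.015, -0.015, 0.707]
ft_force: [-0.4, -0.8, -1.5]
grip_width: 0.0344
time: 28.9
position: [0.4754, 0.3905, -0.0055]
tool_rot: [-0.707, 0.016, -0.015, 0.707]
ft_force: [0.3, 0.4, -0.4]
grip_width: 0.0346
 t 28.9 pos [ 0.4754  0.3905 -0.0055] turn [-0.02  0.03 -0.05] shift [-0.0003  0.0003 -0.0008] shiftInGoal [-0.0003  0.0003 -0.0008] F [ 0.3  0.4 -0.4] w 0.0346
```

View pics/c24.png

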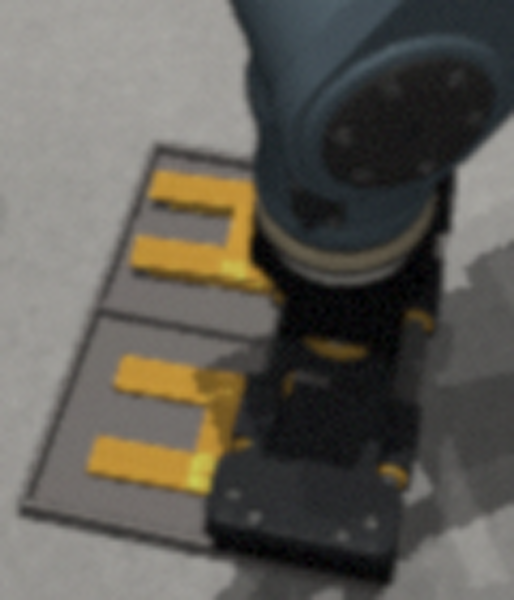

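```bash
python3 -m crank '[[[0,0,0,0,0,0,48],[0,0,0,0,0,0,52],[0,0,0,0,0,0,52],[0,0,0,0,-0.005,0,52],[0,0,0,0,-0.02,0,52]]]' 10
python3 -m crank '[[[0,0,0,0,-0.04,0,52],[0,0,0,0,-0.04,0,10],[0,0,0,0,-0.04,0,0],[0,0,0,0,-0.03,0,0],[0,0,0,0,0,0,0]]]' 10
python3 - <<'E'
from h import *
to([.55,-.038,.2],-3,0); print(robot.get_obs()['q'].round(2))
w=shot('wrist','w25.png');s=shot('side','s25.png');t=shot('top','t25.png')
cv2.imwrite('pics/c25.png',np.hstack([cv2.resize(cv2.imread('pics/s25.png')[244:384,180:300],(400,467),interpolation=2),cv2.resize(cv2.imread('pics/s25.png')[150:240,170:290],(400,467),interpolation=2)]))
E
```

```text
time: 29.58
position: [0.4745, 0.3899, 0.0193]
tool_rot: [0.707, -0.016, 0.014, -0.707]
ft_force: [0.0, -0.6, 0.8]
grip_width: 0.045
time: 30.2
position: [0.4775, 0.3916, 0.1738]
tool_rot: [-0.705, 0.013, -0.017, 0.709]
ft_force: [-0.5, 0.6, -0.9]
grip_width: 0.0128
 t 30.2 pos [0.4775 0.3916 0.1738] turn [-0.27  0.54  0.35] shift [ 0.0911 -0.0276 -0.4259] shiftInGoal [ 0.0949 -0.0262 -0.4252] F [-0.5  0.6 -0.9] w 0.0128
[ 0.51  0.55  1.49  0.    1.09 -1.02]
```

View pics/w25.png

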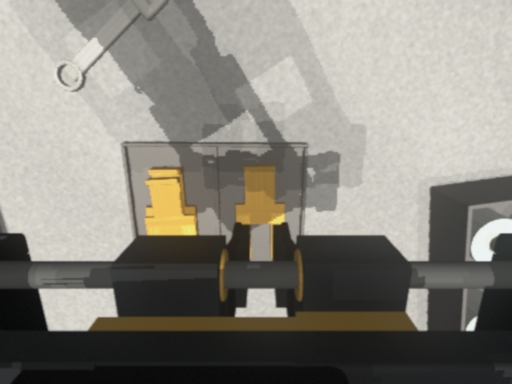

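View pics/c25.png

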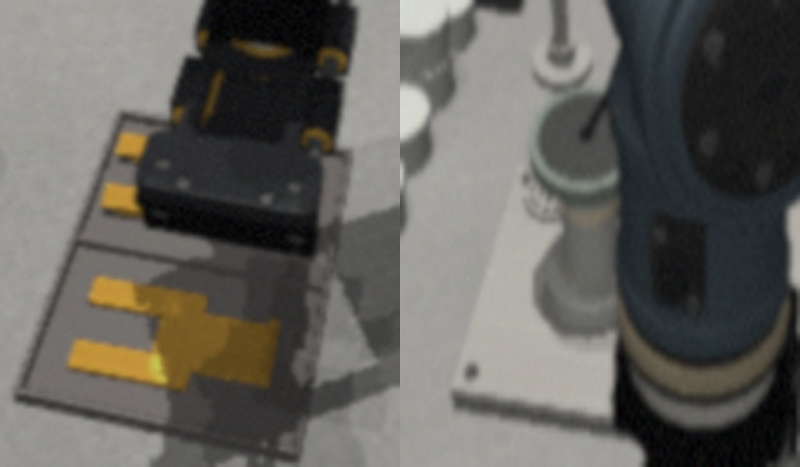

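```bash
python3 -m crank '[[[0,0.5,0.3,0.01,-0.01,-0.02,0],[0,0,0,0.01,-0.016,-0.045,0],[0,0,0,0.01,0,-0.05,0],[0,0,0,0.01,0,-0.05,0],[0,0,0,0.01,0,-0.05,0]]]'
python3 -m crank '[[[0,0,0,0,0,-0.05,0],[0,0,0,0,0,-0.05,0],[0,0,0,0,0,-0.05,0],[0,0,0,0,0,-0.04,0],[0,0,0,0,0,-0.02,0]]]'
python3 - <<'E'
from h import *
to([.642,-.038,.16],-3,0); print(robot.get_obs()['q'].round(2))
t=shot('top','t26.png');s=shot('side','s26.png')
for c,n in ((t,'t'),(s,'s')):
    print(n,[(np.round(a['at'],1),round(a['conf'],2)) for a in robot.spot_in(c,'weight')[:2]])
a=cv2.imread('pics/t26.png')[128:208,235:315]
cv2.imwrite('pics/c26.png',np.hstack([cv2.resize(cv2.imread('pics/s26.png')[135:245,170:310],(400,400),interpolation=2),cv2.resize(a,(400,400),interpolation=2)]))
E
```

```text
time: 30.98
position: [0.5136, 0.1715, 0.1936]
tool_rot: [-0.707, 0.022, -0.015, 0.707]
ft_force: [0.6, -0.1, 0.4]
grip_width: 0.0004
time: 31.6
position: [0.5025, -0.0384, 0.1935]
tool_rot: [-0.706, 0.023, -0.016, 0.707]
ft_force: [-0.0, -0.5, 0.3]
grip_width: 0.0008
 t 31.6 pos [ 0.5025 -0.0384  0.1935] turn [-0.05 -0.11 -0.54] shift [0.1395 0.0322 0.008 ] shiftInGoal [0.1392 0.0335 0.0077] F [-0.  -0.5  0.3] w 0.0008
[-0.3   0.39  1.74 -0.    1.02 -1.81]
t [(array([162. , 274.5]), 0.7)]
s [(array([179.3, 226.2]), 0.74), (array([285.7, 157.9]), 0.44)]
```

View pics/c26.png

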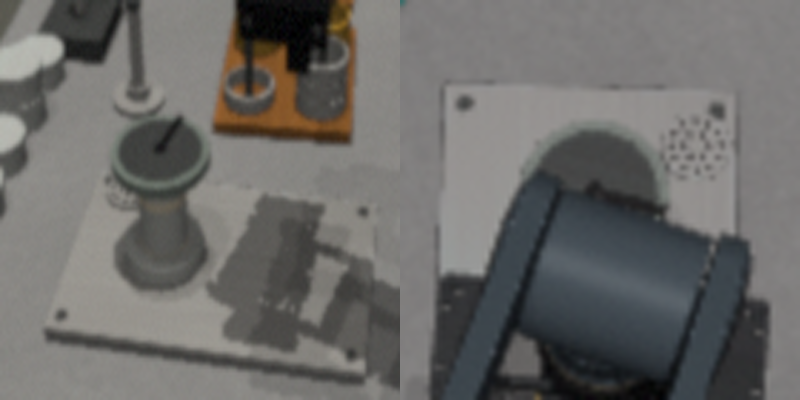

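Run:
```python
from h import *
t=robot.camera('top');s=robot.camera('side')
print(back(t,(166,273.9),.1217),back(s,(176.3,226),.1217))
print(proj(t,[.642,-.038,.1217]),proj(s,[.642,-.038,.1217]))
t=cv2.imread('pics/t21.png')[148:198,250:300]; s=cv2.imread('pics/s26.png')[160:200,205:245]
cv2.imwrite('pics/c27.png',np.hstack([cv2.resize(t,(400,400),interpolation=2),cv2.resize(s,(400,400),interpolation=2)]))
```

```text
[ 0.64110303 -0.0405572   0.1217    ] [ 0.63756756 -0.03676557  0.1217    ]
(np.float64(165.71287404723682), np.float64(273.1350144165294)) (np.float64(175.91295108733775), np.float64(224.58210407106955))
```

View pics/c27.png

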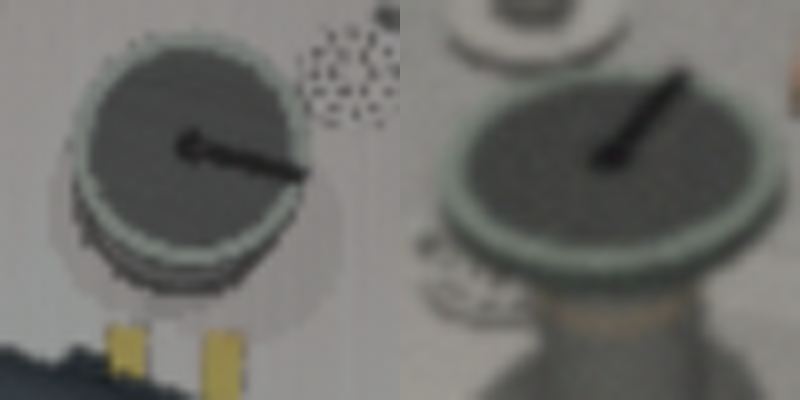

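```bash
python3 -m crank '[[[0,0,-0.5,0.045,0,0.002,0],[0,0,0,0.045,0.01,0.002,0],[0,0,0,0.035,0.015,0.002,0],[0,0,0,0.012,0.01,0.001,0],[0,0,0,0,0,0,0]]]'
python3 - <<'E'
from h import *
to([.640,-.039,.115],-3,0)
s=shot('side','s28.png')
cv2.imwrite('pics/c28.png',cv2.resize(cv2.imread('pics/s28.png')[115:225,170:290],(654,600),interpolation=2))
E
```

```text
time: 32.52
position: [0.6398, -0.0354, 0.1585]
tool_rot: [-0.707, 0.018, -0.017, 0.707]
ft_force: [-0.9, 0.1, -0.8]
grip_width: 0.0008
 t 32.52 pos [ 0.6398 -0.0354  0.1585] turn [-0.06  0.11 -0.07] shift [ 0.0005  0.0435 -0.0036] shiftInGoal [ 0.0004  0.0435 -0.0035] F [-0.9  0.1 -0.8] w 0.0008
```

View pics/c28.png

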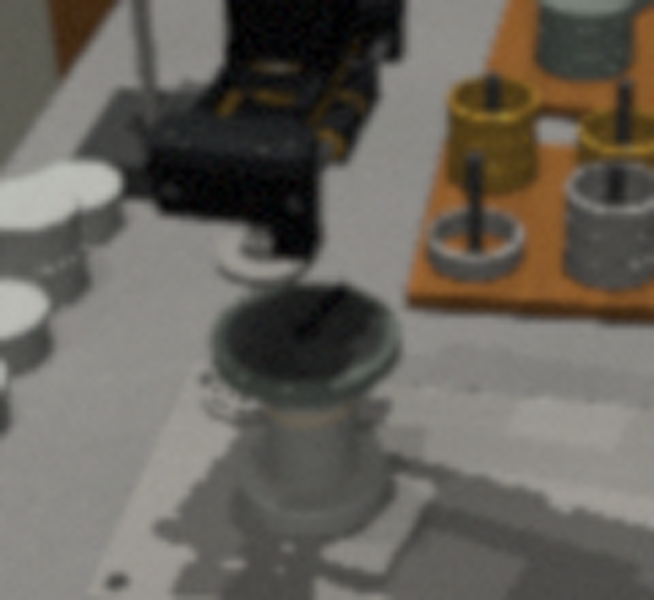

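```bash
python3 -m crank '[[[0,0,0,0,0.015,-0.0035,0],[0,0,0,0,0.015,0,0],[0,0,0,0,0.008,0,0],[0,0,0,0,0.004,0,0],[0,0,0,0,0,0,0]]]'
python3 - <<'E'
from h import *
to([.640,-.039,.107],-3,0)
s=shot('side','s29.png')
cv2.imwrite('pics/c29.png',cv2.resize(cv2.imread('pics/s29.png')[115:225,170:290],(654,600),interpolation=2))
E
```

```text
time: 33.2
position: [0.6408, -0.0402, 0.1177]
tool_rot: [-0.707, 0.018, -0.019, 0.707]
ft_force: [-0.2, -0.4, 0.1]
grip_width: 0.0004
 t 33.2 pos [ 0.6408 -0.0402  0.1177] turn [-0.03  0.02  0.12] shift [-0.0009  0.0107  0.0011] shiftInGoal [-0.0009  0.0107  0.0011] F [-0.2 -0.4  0.1] w 0.0004
```

View pics/c29.png

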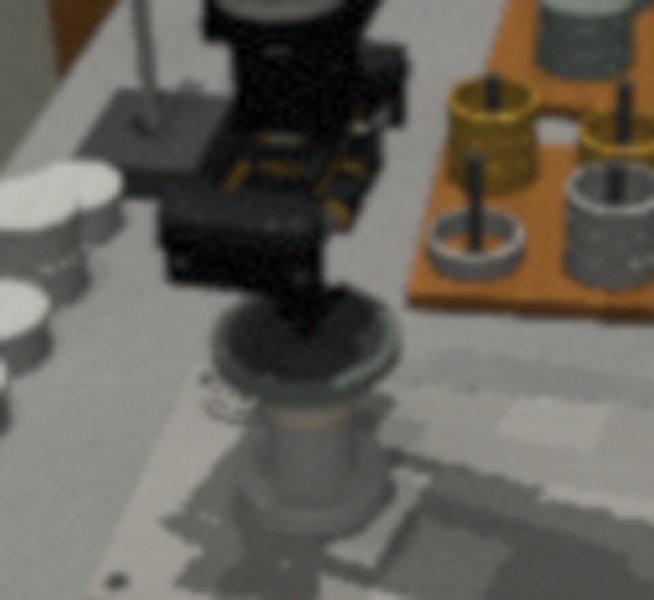

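The tip is just above the weight's centre. I'll go down slowly until it touches.

```bash
python3 -m crank '[[[0,0,0,-0.001,0.0015,0.001,0],[0,0,0,0,0.0015,0,0],[0,0,0,0,0.0015,0,0],[0,0,0,0,0.0015,0,0],[0,0,0,0,0.001,0,0]]]'
python3 -m crank '[[[0,0,0,0,0.001,0,0],[0,0,0,0,0.001,0,0],[0,0,0,0,0,0,0],[0,0,0,0,0,0,0],[0,0,0,0,0,0,0]]]'
```

```text
time: 33.88
position: [0.64, -0.0391, 0.1109]
tool_rot: [-0.707, 0.017, -0.019, 0.707]
ft_force: [0.6, -0.9, -0.1]
grip_width: 0.0002
time: 34.5
position: [0.64, -0.0391, 0.109]
tool_rot: [-0.707, 0.017, -0.019, 0.707]
ft_force: [0.1, -0.2, 0.2]
grip_width: 0.0004
```

```bash
python3 -m crank '[[[0,0,0,0,0.001,0,0],[0,0,0,0,0.001,0,0],[0,0,0,0,0.001,0,0],[0,0,0,0,0,0,0],[0,0,0,0,0,0,0]]]'
```

```text
time: 35.12
position: [0.6401, -0.0391, 0.1071]
tool_rot: [-0.707, 0.017, -0.019, 0.707]
ft_force: [-1.4, -0.0, 4.9]
grip_width: 0.0006
```

Contact at 4.9 N. Pressing a further 2 mm.

```bash
python3 -m crank '[[[0,0,0,0,0.001,0,0],[0,0,0,0,0.0005,0,0],[0,0,0,0,0,0,0],[0,0,0,0,0,0,0],[0,0,0,0,0,0,0]]]'
```

```text
time: 35.75
position: [0.6402, -0.0391, 0.107]
tool_rot: [0.707, -0.017, 0.02, -0.707]
ft_force: [-3.6, 0.1, 11.8]
grip_width: 0.0005
```

```bash
python3 -m crank '[[[0,0,0,0,0.0007,0,0],[0,0,0,0,0,0,0],[0,0,0,0,0,0,0],[0,0,0,0,0,0,0],[0,0,0,0,0,0,0]]]'
python3 -m crank '[[[0,0,0,0,0,0,0],[0,0,0,0,0,0,0],[0,0,0,0,-0.004,0,0],[0,0,0,0,-0.006,0,0],[0,0,0,0,-0.02,0,0]]]'
python3 -m crank '[[[0,0,0,0,-0.03,0,0],[0,0,0,0,-0.03,0,0],[0,0,0,-0.045,-0.02,0,0],[0,0,0,-0.055,0,0,0],[0,0,0,-0.055,0,0,0]]]'
python3 -m crank '[[[0,0,0,-0.02,0,-0.03,0],[0,0,0,0,0,-0.04,0],[0,0,0,0,0,-0.05,0],[0,0,0,0,0,-0.05,0],[0,0,0,0,0,-0.05,0]]]'
python3 - <<'E'
from h import *
s=shot('side','s30.png');t=shot('top','t30.png')
cv2.imwrite('pics/c30.png',np.hstack([cv2.resize(cv2.imread('pics/t30.png')[135:245,120:310],(800,463),interpolation=2)]))
cv2.imwrite('pics/c31.png',np.hstack([cv2.resize(cv2.imread('pics/s30.png')[144:384,150:310],(400,600),interpolation=2),cv2.resize(cv2.imread('pics/s30.png')[155:225,200:246],(394,600),interpolation=2)]))
c=t; print(robot.get_obs()['ft_force'])
E
```

```text
time: 36.38
position: [0.6402, -0.0391, 0.107]
tool_rot: [0.707, -0.017, 0.02, -0.707]
ft_force: [-4.4, -0.5, 14.1]
grip_width: 0.0006
time: 37.0
position: [0.6388, -0.0389, 0.1326]
tool_rot: [-0.706, 0.019, -0.018, 0.707]
ft_force: [0.4, -0.5, 1.2]
grip_width: 0.0004
time: 37.62
position: [0.4835, -0.031, 0.2135]
tool_rot: [-0.707, 0.017, -0.019, 0.707]
ft_force: [1.0, 0.2, -0.5]
grip_width: 0.0006
time: 38.25
position: [0.4534, -0.2514, 0.2133]
tool_rot: [-0.707, 0.017, -0.019, 0.707]
ft_force: [1.5, 1.5, 1.0]
grip_width: 0.0003
[-0.11034839  0.44849894 -0.40896777]
```

View pics/c30.png

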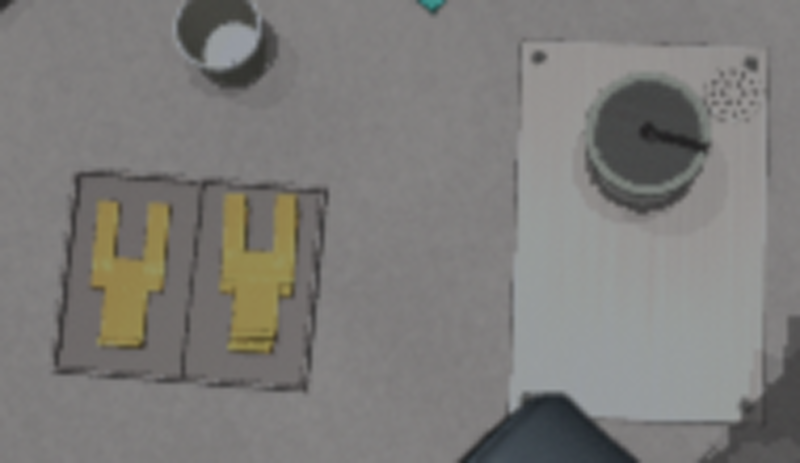

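View pics/c31.png

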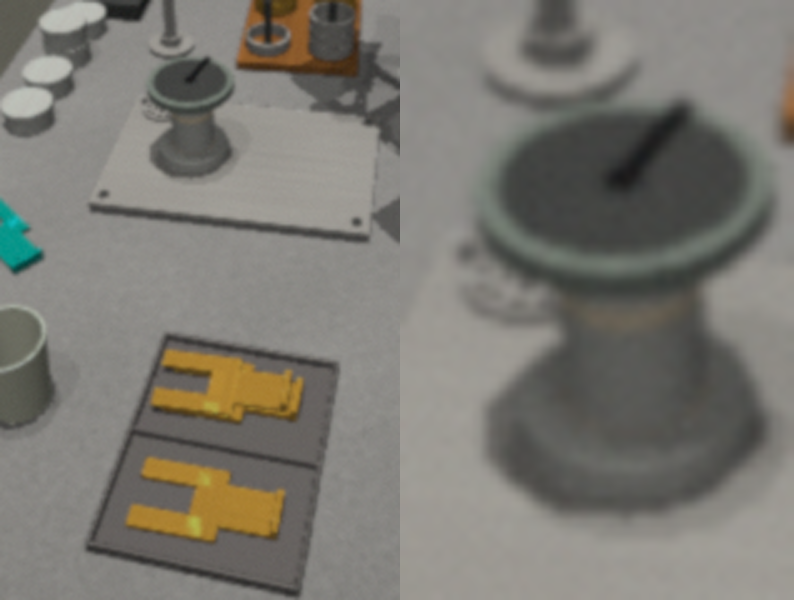

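The shim lies flat in the empty bay, clear of the walls, and the stack is upright and in line. The push held at 12–14 N for over half a second. The arm is clear, so I'm handing in.

Run:
```python
from h import *
print(robot.get_obs()['time'], robot.hand_in())
```

```text
the job is handed in; nothing more can be done
38.35 None
```

I drew the shim clear by its lip, with one regrip partway, and the stack came down upright on the platen. I then laid the shim in the empty bay, bedded the stack, and handed in at 38.4 s. No verdict was reported.

**Last checks**
- **Shim:** the final pictures show it flat, right way up and inside the bay's walls. I judged this by eye and did not measure its final position.
- **Stack:** it looks upright and in line. The tops and edges of its pieces line up in the side view, and the weight's centre measured within about 3 mm of where it started.
- **Height:** the push met the weight at about the height expected for a seated stack.
- **Push:** 11.8 to 14.1 N near the middle of the weight for over half a second.
- **Other things:** the spare shims and the other items in view stayed where they were, and the arm was clear of everything at the end.

**What went wrong or disagreed**
- **Joint 6:** my first approach, leaning 27–30°, ran it to about its limit. It read -2.854 against a stated limit of -2.85. I backed off and used a 12° lean, then went upright. If that tiny overshoot counts as passing the range, it could fail the run.
- **Fingertips:** they stood about 15 mm behind the reported TCP, not 8 mm ahead of it. The jaws therefore closed above the lip twice without touching it before I corrected for this.

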